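Clear a jammed clip stick from a clip-gun magazine

TASK

A part-used stick of copper clips is jammed at the nose end of the clip-gun magazine that is clamped in the vise. With the hooked pick from the tool rack, reach down through the slot in the magazine's roof into the small gap between the stick and the drive head, feeling your way without forcing the pick against stick or magazine, and draw the stick back until it is wholly out from under the roof and lies flat in the open loading bay; keep the fingers off the stick. Then hang the pick back in a slot of the rack, and leave the other things on the bench where they are.

Things in the scene. Friction and masses are not known exactly. Their poses are not given: they have to be found in the camera images.
- magazine: Clip-gun magazine, aluminium, fixed, clamped in a blue flat vise. Origin on the bench (z 0) below the roof's rear edge, on the centre line; x runs level from loading bay to nose, z up. Floor at z 75, from x -70 to 85. Bay, x -70 to 0: rails 6 mm high, 25 mm apart, rear end open. Drive head: flat rear face at x 85, top z 103; jaws end at x 145. Vise jaws below z 62, its screw out to y -150.
- mouth (a point): Rear end of the roofed channel, on its floor, 75 mm above the magazine's origin. Channel from here to the drive head (x 0 to 85): 25 mm wide, 14 mm high inside, roof 4 mm thick (top z 93) with a slot 9 mm wide along its whole centre, open into the bay. A leaf spring in the +y wall (x 2 to 46) presses on the stick: pulling it takes 5 to 9 N until it is nearly out. It does not touch a pick in the slot.
- stick: Jammed stick of copper clips, loose, 48 (x) x 22 (y) x 12 mm high, 40 to 85 g: an inverted U; flat crown 3 mm thick on top, legs 3 mm thick, hollow 16 wide and 9 high, open below and at both ends. Origin: centre of the underside, on the magazine floor. x points to the drive head; from its front end (x 24) to the drive head there is a gap of 13.5 to 14.5 mm. Seen through the roof slot.
- stick_front (a point): Middle of the stick's lower edge at the end towards the drive head, 24 mm ahead (+x) of the stick's origin.
- stick_rear (a point): The same at its rear end, 24 mm behind (-x) the stick's origin.
- pick: Hooked pick, loose, 110 g, hanging upright in an end slot of the rack. Origin: centre of the underside of its dark guard plate, which rests on the rack; z up. Guard 26 x 24 mm, z 0 to 6. Wooden handle above, z 6 to 66, 24 mm wide (x), 14 thick (y). Steel shank below, 5 mm thick, 62 mm long; its end turns off square towards -x as a 5 mm thick hook: the foot is 12 mm long and, with the shank on the axis, spans x -9.5 to 2.5, z -62 to -57.
- guard (a point): The pick's origin again. The pose tells of guard and handle only: it is a home-made pick, and its shank, straight and firm, is set off the handle's axis by up to 7 mm towards +x or -x, differently each time; shank and foot are shifted together by that much. Grip it firmly, the pull on the hook tends to twist it.
- rack: Grey sheet-steel tool rack, fixed, 220 mm wide (y), front towards -x, origin at mid-width on the bench. Shelf top z 100, 5 mm thick, x -25 to 20, with three slots 9 mm wide along x, open at the front, at y -70, 0 and 70; low rail behind it at x 20 to 26 up to z 108. A tool hangs by its guard, shank in a slot, hook along the slot to the front (axes as the rack's); it lifts out straight up and goes back the same way.
- slot0 (a point): Place in the rack slot at y -70, at shelf height, 5 mm in front of the rack's origin.
- slot1 (a point): The same for the middle slot, y 0 (empty).
- slot2 (a point): The same for the slot at y 70.
- awl: Bystander: straight awl with the same handle, hanging in the other end slot. Origin under its guard.
- spare_a: Bystander: unused copper clip stick, 66 mm, on the bench.
- spare_b: Bystander: another one.
- shears: Bystander: red and black handled shears lying on the bench, 220 mm long.
- tape: Bystander: black tape measure, 58 x 30 x 54 mm.
- follower: Bystander: the magazine's follower with its spring rod, 90 mm long, on the bench.
There are look-alikes about, which are no part of the job. Leave any red look-alike of the pick alone.

How it is judged:
On the way, in this order (a step that is already met when the one before it is completed fails the run):
1. the hook is down in the gap before the stick and pulls at it (contact force between pick and stick above 1.5 N and x of pick in the frame of stick between 0.01 and 0.048 m and z of pick in the frame of stick below 0.0715 m), for 0.1 s.
2. the stick is wholly out from under the roof (x of stick_front in the frame of magazine below 0 m), for 0.2 s.
At the end, for the whole second after the job is handed in: The stick lies flat (within 7 degrees) on the floor of the loading bay, its front end behind the roof's rear edge and its rear end at most 5 mm over the bay's end; the pick hangs upright (within 7 degrees) in any slot of the rack, guard on the shelf; both at rest and released (x of stick_front in the frame of magazine below 0 m and x of stick_rear in the frame of magazine above -0.075 m and z of stick in the frame of magazine between 0.071 and 0.08 m and angle between each of stick, pick's own z axis and vertical below 0.12 rad and linear speed of each of stick, pick below 0.02 m/s and (horizontal distance between pick and slot0 below 0.014 m or horizontal distance between pick and slot1 below 0.014 m or horizontal distance between pick and slot2 below 0.014 m) and height (world z) of pick between 0.094 and 0.107 m); the robot touches nothing.
It fails at once if the pick is forced against the magazine with more than 10 N (contact force between pick and magazine above 10 N).
It fails at once if the pick is forced against the stick with more than 15 N (contact force between pick and stick above 15 N).
It fails at once if the fingers touch the stick (contact force between the fingers and stick above 0.3 N).
It fails at once if a bystander is moved by more than 20 mm (distance of any of awl, spare_a, spare_b, shears, tape, follower from where it was at the start of the episode above 0.02 m).
It also fails if it takes over 61 s, if anything falls off the work surface, if the arm or the gripper's body presses on something with over 40 N, if the wrist force passes 120 N, or if a joint passes its speed limit or range.

ROBOT

A 7-joint arm with a two-finger parallel gripper is mounted at the origin on the work surface. World frame = base frame: x ahead of the robot, y to its left, z up, the work surface at z = 0. Lengths are in m, angles in rad, forces in N, time in s.
With the tool pointing down it reaches from about 0.35 to 0.9 m from the base axis. Payload 8.1 kg.
Tool frame: the origin (TCP) lies on the centre line of the jaws, within the pads' length; the fingertips stand 17 mm ahead of it and the grasp point (between the pads) lies 2 mm behind it; z points along the fingers, y is the direction in which the jaws open and shut (so a half turn about z gives the same grasp; the last joint's range is limited). The gripper opens to 92 mm and grips with 3 to 60 N. Pads are 19 mm wide; open, the fingers measure 130 mm over their backs; the gripper's body (75 mm by 190 mm) begins 47 mm behind the grasp point.
Start: joints at [1.211, 0.434, 0.025, 1.573, -0.012, 1.134, -0.075], TCP at [0.159, -0.605, 0.244] pointing down, gripper open.
Joint ranges: [-2.62, 2.62], [-0.44, 2.09], [-1.27, 1.32], [0.08, 2.57], [-1.32, 4.46], [0.12, 2], [-2.74, 2.74]. Speed limits (rad/s): [2.22, 2.22, 3.01, 3.01, 3.14, 3.14, 3.14].

INTERFACE

Orientations are given as a rotation vector (axis times angle).
In Python, from cell import arm gives the robot as it stands.
- The arm moves only by the shell command python3 -m creep 'ROWS' [FORCE]. ROWS is JSON, a list that holds one entry, the list of rows, each a list of 7 numbers: the shift along the world's x, y, z in cm, then the turn, a rotation vector about the world's x, y, z in degrees, then the opening, from -1 (shut) to 1 (fully open), so that 0 is half open. In form: [[[tx, ty, tz, ax, ay, az, jaw], ...]]. A call has 1 to 5 rows; each row is the pose to reach, as a shift and turn from the pose commanded when the call began; what a row does not reach only later rows make up. A row lasts 1/10 s, in which the tool goes at most 50 mm and 8.59 degrees, less where a joint would pass 70% of its speed; a pose out of reach is approached as far as the arm can. A call with a gripper value outside its range is refused whole. The fingers move at their own pace and stop on an object; FORCE is the grip in N (left out, the last holds). Time passes only in rows, so rows that repeat a pose let the fingers close. It gives the time, the measured TCP pose, the force and the opening at its end, in the units of the state.
- arm.observe(): the state, without advancing time (a new reading comes with each control period).
- arm.get_image(name): name is "side" or "top"; returns the picture (384x512x3 uint8, red, green, blue); there is no depth.
- arm.camera_model(name): a dict with "vfov" (degrees; the focal length in pixels is half the picture's height over the tangent of half this angle, whatever the lens; pixels are square), "cx", "cy" (the principal point, pixels), "k1" (the pictures are not rectified: a ray, as slopes to the right and down, at radius r is drawn at 1 + k1 r^2 times it, then the intrinsics apply), "cam_to_world" (4x4, takes a point from camera to world coordinates). Camera axes: x right, y down, z forward; pixel columns grow to the right and rows downward; lengths in m; the calibration is good to about 2 mm. A picture is of the moment at which its call begins. camera_model takes no time and is no camera call.
- arm.sign_off(): hands the job in, once; it reports no verdict.
The state is a dict: "clock": time; "joints": joint angles; "dq": joint speeds; "joint_efforts": joint torques, N m; "position": TCP position; "ee_rot": TCP orientation; "force": force on the tool from outside, world axes, zero at the start; "ft_torque": the same for the moment, N m; "width": opening from 0.0 (shut) to 1.0 (fully open).
Only numpy, scipy, OpenCV 4.12 (cv2) and the standard library are available. Lean on these libraries where they do the work, as an engineer would, in place of code of your own. Each camera call takes 0.05 s, during which the arm holds its last target.

## Working session

There is one attempt and no reset: what is moved stays moved. The work goes in short steps, Python scripts to look and compute and a shell command to move; the robot and the scene stay as the last step left them, time stands still between calls to the robot, and variables do not carry over. Pictures are saved under pics/ and viewed, and the job is handed in when it is done.

```bash
ls; mkdir -p pics
python3 - <<'E'
from cell import arm
import cv2,json
print(arm.observe())
for n in("side","top"):
    im=arm.get_image(n); cv2.imwrite(f"pics/{n}0.png",im[:,:,::-1]); print(n,arm.camera_model(n))
E
```

```text
pics
{'clock': 0.0, 'joints': array([ 1.21141571,  0.4351872 ,  0.02499173,  1.57410633, -0.01157642,
        1.13397132, -0.07505969]), 'dq': array([ 0.00119003,  0.00036397, -0.00051329,  0.00106065,  0.00125321,
       -0.00094789,  0.00021073]), 'joint_efforts': array([-2.48737260e-04, -6.67846870e+01,  9.84649099e-01, -3.14473951e+01,
       -6.07324555e-02,  4.25805361e-02,  2.49581562e-04]), 'position': array([ 0.15853767, -0.60406277,  0.24296383]), 'ee_rot': array([-3.11427006e+00, -4.01995724e-01,  5.66199835e-04]), 'force': array([ 0.05034893, -0.3840846 , -0.18764333]), 'ft_torque': array([ 0.00427632, -0.04434872,  0.03582659]), 'width': 1.0015770930007661}
side {'vfov': 43.508721712811145, 'cx': 257.057662804034, 'cy': 185.97783150977358, 'k1': -0.1387603433965052, 'cam_to_world': array([[ 0.99059651, -0.0643344 ,  0.12074618,  0.36978272],
       [-0.13568637, -0.57512378,  0.8067353 , -1.10657587],
       [ 0.01754317, -0.81553278, -0.57844491,  0.845721  ],
       [ 0.        ,  0.        ,  0.        ,  1.        ]])}
top {'vfov': 43.28478012972079, 'cx': 253.3248931893632, 'cy': 199.36863607334283, 'k1': -0.07752843623910165, 'cam_to_world': array([[-2.18430787e-02, -9.85649289e-01,  1.67386855e-01,
         2.83787482e-01],
       [-9.99749695e-01,  2.23450628e-02,  1.11588227e-03,
        -7.43538209e-02],
       [-4.84013837e-03, -1.67320583e-01, -9.85890661e-01,
         1.65804393e+00],
       [ 0.00000000e+00,  0.00000000e+00,  0.00000000e+00,
         1.00000000e+00]])}
```

View pics/side0.png

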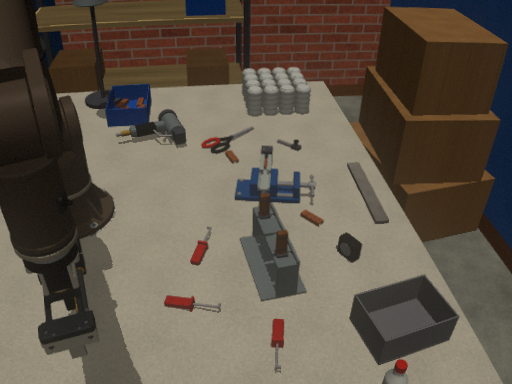

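View pics/top0.png

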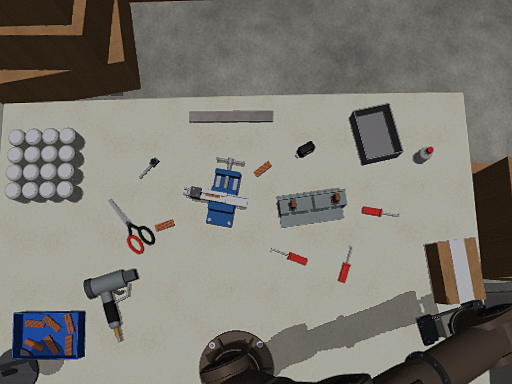

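The side view shows the rack at about (270,250), with handles at (264,205) and (282,245). The vise and magazine are at (270,180). The top view shows the rack at (312,207) and the magazine at (215,197). Next I'll take close crops.

Run:
```python
import cv2
s=cv2.imread("pics/side0.png");t=cv2.imread("pics/top0.png")
cv2.imwrite("pics/s_rack.png",cv2.resize(s[180:310,220:320],None,fx=6,fy=6,interpolation=cv2.INTER_CUBIC)[:600*2][:780,:])
cv2.imwrite("pics/s_rack.png",cv2.resize(s[185:305,220:320],None,fx=5,fy=5,interpolation=cv2.INTER_CUBIC))
cv2.imwrite("pics/s_mag.png",cv2.resize(s[135:215,225:325],None,fx=7,fy=7,interpolation=cv2.INTER_CUBIC))
cv2.imwrite("pics/t_rack.png",cv2.resize(t[180:235,270:355],None,fx=9,fy=9,interpolation=cv2.INTER_CUBIC))
cv2.imwrite("pics/t_mag.png",cv2.resize(t[150:235,175:255],None,fx=7,fy=7,interpolation=cv2.INTER_CUBIC))
```

```text
(no output)
```

View pics/s_rack.png

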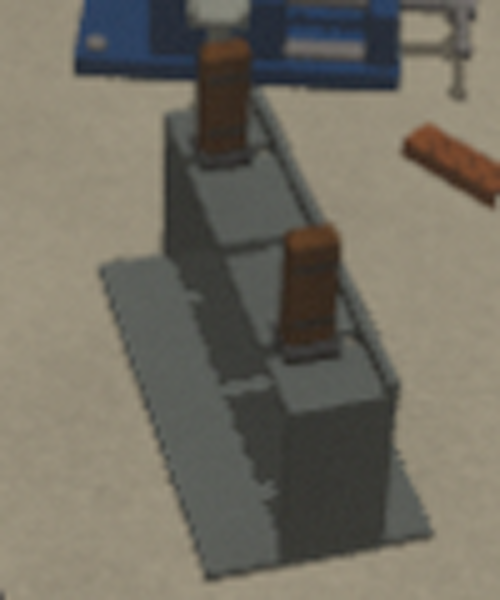

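View pics/s_mag.png

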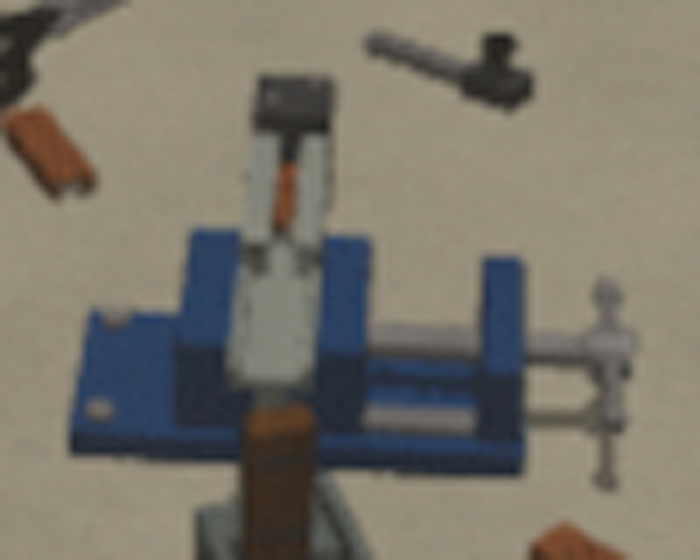

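View pics/t_rack.png

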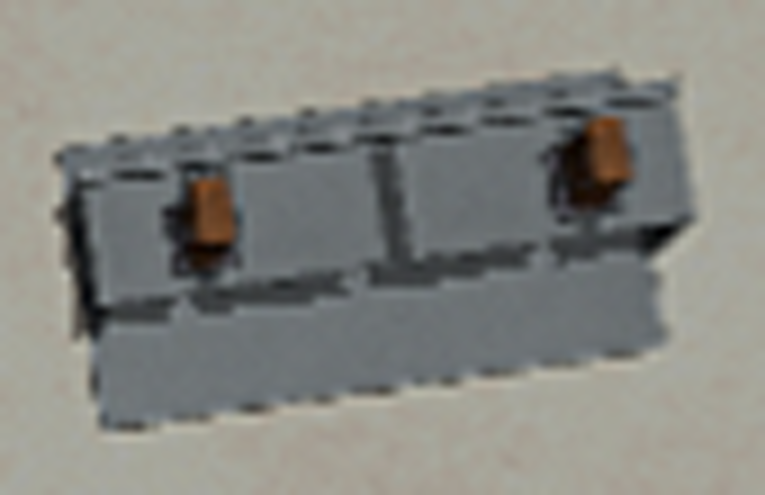

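View pics/t_mag.png

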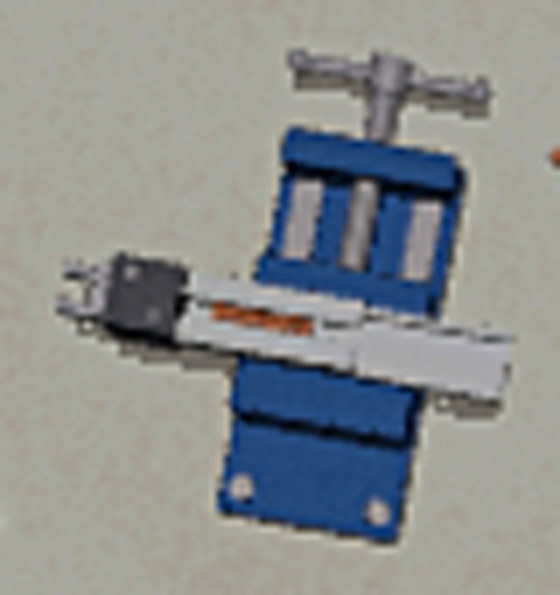

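Run:
```python
import cv2,numpy as np
s=cv2.imread("pics/side0.png");t=cv2.imread("pics/top0.png")
def g(im): return (255*np.clip((im/255.-0.1)/0.5,0,1)**0.7).astype(np.uint8)
cv2.imwrite("pics/a.png",cv2.resize(g(s[205:300,238:300]),None,fx=6,fy=6,interpolation=cv2.INTER_CUBIC)[:600])
cv2.imwrite("pics/b.png",cv2.resize(g(t[185:230,272:350]),None,fx=10,fy=10,interpolation=cv2.INTER_CUBIC))
```

```text
(no output)
```

View pics/a.png

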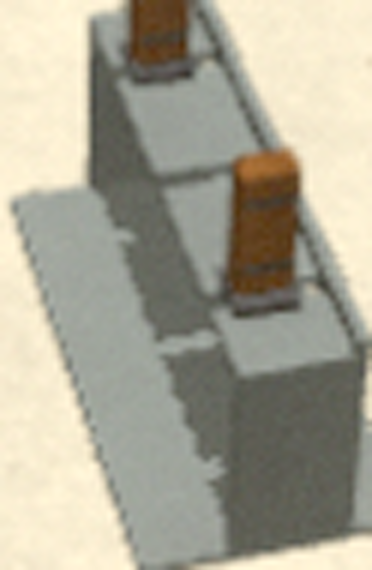

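View pics/b.png

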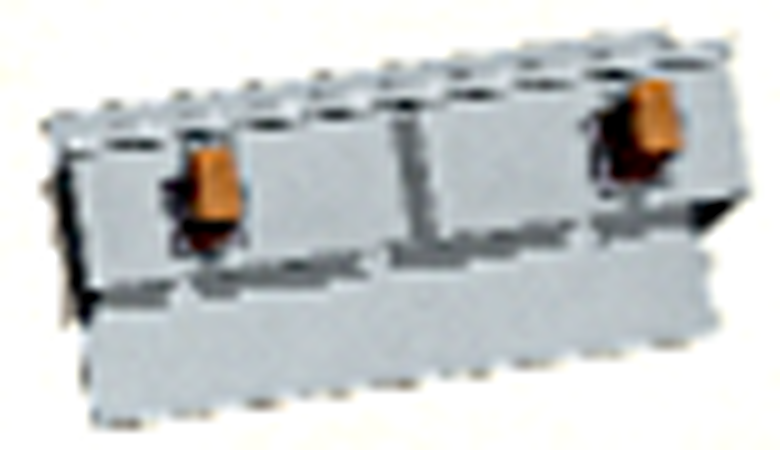

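```bash
cat > h.py <<'E'
import numpy as np,cv2
from cell import arm
def K(n):
    m=arm.camera_model(n); f=192/np.tan(np.radians(m['vfov'])/2)
    return m,f,np.array(m['cam_to_world'])
def ray(n,u,v):
    m,f,T=K(n); d=np.array([(u-m['cx'])/f,(v-m['cy'])/f]); p=d.copy()
    for _ in range(30): p=d/(1+m['k1']*(p@p))
    r=T[:3,:3]@np.array([p[0],p[1],1]); return T[:3,3],r/np.linalg.norm(r)
def onz(n,u,v,z):
    o,r=ray(n,u,v); return o+r*(z-o[2])/r[2]
def proj(n,P):
    m,f,T=K(n); q=T[:3,:3].T@(np.asarray(P)-T[:3,3]); s=q[:2]/q[2]; s=s*(1+m['k1']*(s@s))
    return np.array([m['cx'],m['cy']])+f*s
def tri(u1,u2):
    o1,r1=ray('side',*u1);o2,r2=ray('top',*u2)
    A=np.stack([r1,-r2],1);t=np.linalg.lstsq(A,o2-o1,rcond=None)[0]
    a=o1+t[0]*r1;b=o2+t[1]*r2; return (a+b)/2,np.linalg.norm(a-b)
def img(n): return cv2.imread(n)
E
python3 - <<'E'
from h import *
s=cv2.imread("pics/side0.png");t=cv2.imread("pics/top0.png")
for nm,n,im in(("side","side",s),("top","top",t)):
    hsv=cv2.cvtColor(im,cv2.COLOR_BGR2HSV)
    m=((hsv[...,0]<14)&(hsv[...,1]>110)&(hsv[...,2]>40)).astype(np.uint8)
    c,_,st,ce=cv2.connectedComponentsWithStats(m)[0:4]
    for i in range(1,len(st)):
        if st[i][4]>15: print(nm,st[i],ce[i].round(1),onz(n,*ce[i],.166 ).round(4))
E
```

```text
side [55  0  7  3 20] [57.8  1. ] [-0.3847  1.8063  0.166 ]
side [64  0  9  2 18] [68.   0.5] [-0.324   1.8004  0.166 ]
side [111   0  30   2  42] [125.5   0.5] [0.018  1.7213 0.166 ]
side [250   0  14   5  63] [256.2   1.8] [0.7474 1.5965 0.166 ]
side [266   0  29   4 114] [279.8   1.5] [0.8802 1.5958 0.166 ]
side [296   0  28   4 111] [309.4   1.5] [1.0492 1.5906 0.166 ]
side [325   0  27   4 108] [338.    1.5] [1.2166 1.5898 0.166 ]
side [354   0  26   4 104] [366.5   1.5] [1.3892 1.594  0.166 ]
side [381   0  10   4  37] [385.1   1.5] [1.5063 1.6004 0.166 ]
side [56  3 17  3 25] [63.6  4.1] [-0.3334  1.7211  0.166 ]
side [310   5  27   9 223] [323.1   9.3] [1.0854 1.4227 0.166 ]
side [338   5  27   9 213] [351.3   9.5] [1.2423 1.4197 0.166 ]
side [251   6  28   9 250] [264.5  10. ] [0.7676 1.4215 0.166 ]
side [281   6  28   9 225] [293.8   9.6] [0.9243 1.4204 0.166 ]
side [366   6  24   8 151] [375.5   9.4] [1.3828 1.4241 0.166 ]
side [295  15  27   9 220] [308.1  19.3] [0.9598 1.2372 0.166 ]
side [323  15  27   9 213] [336.4  18.7] [1.1086 1.245  0.166 ]
side [351  15  27   8 20
[... 5660 characters left out ...]
[291 200   5   7  30] [292.9 203.1] [ 0.5225 -0.1961  0.166 ]
top [362 207  20   9 129] [371.7 210.8] [ 0.4925 -0.442   0.166 ]
top [155 220  19  11 113] [164.2 225. ] [0.4627 0.2065 0.166 ]
top [127 235  17  19 140] [135.1 243.8] [0.4056 0.2968 0.166 ]
top [288 252  20  13 131] [297.2 258.2] [ 0.351  -0.2033  0.166 ]
top [338 263  13  20 136] [343.7 272.3] [ 0.3045 -0.3443  0.166 ]
top [ 64 314  11  19  88] [ 68.8 323.5] [0.1658 0.4987 0.166 ]
top [ 26 316  35  16 243] [ 43.4 323.2] [0.1669 0.5788 0.166 ]
top [ 44 335  16  20 122] [ 51.2 344.2] [0.1041 0.5524 0.166 ]
top [ 66 335   7  20 121] [ 68.8 344.3] [0.1035 0.4973 0.166 ]
top [ 25 339  19  12 124] [ 33.7 344.4] [0.1034 0.6073 0.166 ]
```

Run:
```python
from h import *
a=np.array([.540,-.3363]);b=np.array([.5225,-.1967])
yv=(b-a)/np.linalg.norm(b-a);xv=np.array([yv[1],-yv[0]]);o=(a+b)/2+.005*xv
print("yaw",np.degrees(np.arctan2(xv[1],xv[0])),o,np.linalg.norm(b-a))
def W(x,y,z): return np.array([*(o+x*xv+y*yv),z])
for n in("side","top"):
  c=np.array(K(n)[2])[:3,3]
  for sy in(-.07,.07):
    for (x,z,l) in [(-.005,.05,'shank low'),(-.005,.08,'shank hi'),(-.0145,.0405,'foot tip0'),(-.0215,.0405,'tip-7'),(-.0075,.0405,'tip+7'),(-.012,.05,'shank-7')]:
      p=W(x,sy,z); 
      out=[]
      for zz in (.095,.1):
        q=p+(c-p)*(zz-z)/(c[2]-z); d=q[:2]-o; out.append((1000*np.array([d@xv,d@yv])).round(1).tolist())
      print(n,sy,l,proj(n,p).round(1),"crosses shelf at",out)
```

```text
yaw 7.14522115438118 [ 0.53621117 -0.26587808] 0.14069260819247043
side -0.07 shank low [278.8 270.6] crosses shelf at [[-20.0, -112.0], [-21.6, -116.7]]
side -0.07 shank hi [279.4 261.2] crosses shelf at [[-10.2, -84.6], [-11.9, -89.4]]
side -0.07 foot tip0 [274.7 274.2] crosses shelf at [[-31.8, -120.3], [-33.4, -124.9]]
side -0.07 tip-7 [271.8 274.8] crosses shelf at [[-38.3, -120.3], [-39.8, -124.9]]
side -0.07 tip+7 [277.6 273.7] crosses shelf at [[-25.2, -120.3], [-26.9, -124.9]]
side -0.07 shank-7 [275.9 271.1] crosses shelf at [[-26.6, -112.0], [-28.2, -116.7]]
side 0.07 shank low [262.6 232. ] crosses shelf at [[-20.0, 20.0], [-21.6, 14.5]]
side 0.07 shank hi [262.9 222.8] crosses shelf at [[-10.2, 52.7], [-11.9, 46.9]]
side 0.07 foot tip0 [258.9 235.4] crosses shelf at [[-31.8, 10.2], [-33.4, 4.7]]
side 0.07 tip-7 [256.2 235.8] crosses shelf at [[-38.3, 10.2], [-39.8, 4.7]]
side 0.07 tip+7 [261.5 235. ] crosses shelf at [[-25.2, 10.2], [-26.9, 4.7]]
side 0.07 shank-7 [259.9 232.4] crosses shelf at [[-26.6, 20.0], [-28.2, 14.5]]
top -0.07 shank low [331.6 202.5] crosses shel
[... 217 characters left out ...]
7 [332.  207.8] crosses shelf at [[-28.4, -60.2], [-29.0, -59.3]]
top -0.07 tip+7 [331.2 203.7] crosses shelf at [[-14.9, -60.2], [-15.6, -59.3]]
top -0.07 shank-7 [331.9 204.6] crosses shelf at [[-18.0, -61.8], [-18.7, -60.9]]
top 0.07 shank low [290.6 208.6] crosses shelf at [[-11.2, 74.2], [-11.9, 74.7]]
top 0.07 shank hi [291.2 207.2] crosses shelf at [[-7.1, 71.4], [-7.8, 71.9]]
top 0.07 foot tip0 [290.8 211.8] crosses shelf at [[-21.6, 75.1], [-22.3, 75.6]]
top 0.07 tip-7 [291.2 213.8] crosses shelf at [[-28.4, 75.1], [-29.0, 75.6]]
top 0.07 tip+7 [290.5 209.7] crosses shelf at [[-14.9, 75.1], [-15.6, 75.6]]
top 0.07 shank-7 [290.9 210.6] crosses shelf at [[-18.0, 74.2], [-18.7, 74.7]]
```

Run:
```python
from h import *
s=cv2.imread("pics/side0.png");t=cv2.imread("pics/top0.png")
print(s[225:245,250:272].mean(2).astype(int))
print(t[200:218,282:302].mean(2).astype(int)); print(t[194:212,322:345].mean(2).astype(int))
c=s[215:285,248:290].astype(float); c=np.clip((c-45)/(110-45),0,1)*255
cv2.imwrite("pics/c.png",cv2.resize(c.astype(np.uint8),None,fx=8,fy=8,interpolation=cv2.INTER_NEAREST))
```

```text
[[138 137 111  52  52  53  51  53  51  53  72  88  88  88  88  87  87  89
   89  90  89  88]
 [136 136 110  53  52  54  53  53  51  50  62  81  88  88  87  87  87  88
   87  90  90  90]
 [137 136 109  53  54  54  53  53  54  51  58  76  87  86  86  87  88  88
   89  89  89  91]
 [138 136 110  54  54  53  55  52  53  54  56  72  89  89  88  89  89  89
   89  89  89  91]
 [139 139 113  52  51  53  53  54  53  51  53  65  81  88  88  89  90  89
   88  89  89  90]
 [139 138 111  54  53  54  52  53  55  53  54  55  72  89  88  89  90  89
   88  90  89  90]
 [139 133  99  52  52  54  54  52  55  53  55  50  63  82  89  87  90  89
   91  90  90  90]
 [139 128  92  53  54  54  54  53  53  52  54  52  57  74  89  89  89  90
   88  86  81  80]
 [139 128  91  53  56  54  51  53  52  54  54  52  54  65  78  78  77  75
   72  68  60  62]
 [138 126  90  54  54  54  54  53  54  53  55  54  52  53  59  61  57  57
   57  55  55  57]
 [129 120  93  52  54  54  56  56  56  58  57  59  57  55  54  56  58  59
   65  68  70  77]
 [103 102  91  71  57  56  58  59  58  60  59  59  60  58  58  69  78  79
   
[... 3338 characters left out ...]
114 111 112 112  99]
 [110 110 109 109 109 111 110 112 111 113 115 110  83  64  86 106  84  81
   74  39  31   9  16]
 [114 112 112 109 106 109 108 109 105  81  75  74  71  66  62  60  59  60
   55  33  16  21  77]
 [110 108  83  73  78  79  57  80 104  63  58  60  63  61  65  70  69  71
   63  36  31  84 145]
 [ 52  59  60  59  57  58  81 119 116 102  60  72  69  66  87 117 117 115
  109  77 102 161 173]
 [ 62  63  72  69  71  68  85 118 114 100  83 116 116 117 111 111 111 111
  110 114 144 173 168]
 [ 68  86 120 119 119 116 116 116 113 110 114 110 112 110 110 109 108 109
  108 103 107 139 166]
 [118 118 114 114 116 113 113 113 112 111 110 112 109 111 110 108 110 110
  108 105 101 134 169]]
```

View pics/c.png

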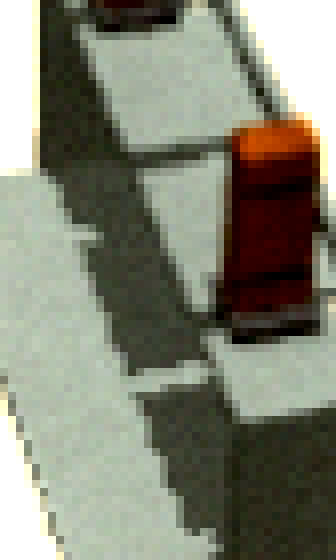

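Run:
```python
from h import *
s=cv2.imread("pics/side0.png")
for k in range(3): print("BGR"[k]);print(s[262:286,266:284,k])
t=cv2.imread("pics/top0.png")
a=np.array([.540,-.3363]);b=np.array([.5225,-.1967])
yv=(b-a)/np.linalg.norm(b-a);xv=np.array([yv[1],-yv[0]]);o=(a+b)/2+.005*xv
def W(x,y,z): return np.array([*(o+x*xv+y*yv),z])
for y in(-.11,-.07,0,.07,.11):
  print(y,[proj(n,W(-.025,y,z)).round(1).tolist() for n in("side","top") for z in(.1,.095,0)])
```

```text
B
[[88 87 89 88 87 91 86 76 58 67 83 89 88 88 88 87 87 87]
 [88 88 77 64 64 66 64 58 57 61 78 87 88 86 85 88 90 88]
 [63 64 61 58 55 57 55 56 58 53 73 88 87 86 87 88 88 89]
 [56 58 57 56 55 57 56 56 55 52 61 80 89 87 88 87 89 90]
 [57 57 55 55 57 57 56 55 55 54 50 70 89 90 86 87 89 85]
 [73 57 57 57 57 56 55 56 56 58 51 61 72 74 68 62 57 59]
 [75 57 57 60 57 57 57 56 57 57 55 53 51 54 54 51 50 52]
 [77 59 57 58 57 57 55 56 56 57 55 53 51 53 51 51 52 53]
 [75 56 57 57 57 58 56 53 57 56 54 50 50 51 52 51 53 52]
 [90 73 57 58 58 56 58 58 58 59 54 51 49 51 52 51 52 51]
 [90 89 74 57 59 55 59 56 55 57 51 49 51 52 52 50 50 52]
 [91 89 74 59 57 58 57 58 56 57 52 48 52 53 51 52 52 52]
 [89 90 75 55 58 55 55 57 56 56 51 47 51 53 50 52 50 52]
 [87 89 77 56 58 57 57 56 54 58 51 51 53 52 52 51 51 50]
 [89 90 90 75 57 59 57 57 57 58 55 50 52 52 52 53 51 52]
 [89 87 89 87 74 56 57 57 56 57 53 49 51 50 50 52 51 51]
 [88 87 90 89 74 58 56 58 55 56 52 50 50 52 52 52 52 54]
 [91 89 91 90 75 57 60 55 57 56 52 49 51 52 51 52 51 52]
 [90 90 90 91 76 59 59 56 56 58 52 50 51 51 51 52 50 52]
 [89 89 90 88 9
[... 2821 characters left out ...]
 56 56 57 57 54 53]
 [92 91 91 89 89 90 90 89 88 73 55 52 56 55 58 55 55 57]
 [92 91 90 90 91 90 89 88 74 59 56 55 58 56 58 57 56 55]
 [92 92 90 90 91 89 78 62 63 59 57 56 57 55 56 55 56 55]]
-0.11 [[276.4, 268.7], [276.3, 270.3], [274.6, 299.6], [347.0, 204.3], [346.7, 204.5], [341.6, 208.8]]
-0.07 [[271.2, 256.3], [271.2, 257.9], [269.7, 287.1], [335.0, 206.1], [334.7, 206.3], [330.3, 210.5]]
0 [[262.9, 236.1], [262.8, 237.7], [261.8, 266.6], [313.9, 209.2], [313.7, 209.4], [310.4, 213.4]]
0.07 [[255.2, 217.8], [255.2, 219.3], [254.6, 247.9], [292.7, 212.3], [292.5, 212.5], [290.5, 216.4]]
0.11 [[251.2, 208.0], [251.2, 209.6], [250.8, 237.9], [280.5, 214.1], [280.4, 214.3], [279.0, 218.1]]
```

Run:
```python
from h import *
from scipy.spatial.transform import Rotation as R
print(R.from_rotvec([-3.11427006e+00, -4.01995724e-01,  5.66e-04]).as_matrix().round(3))
print(tri((265.2,195.3),(292.9,203.1)),tri((281.2,233.1),(336.9,196.3)))
s=cv2.imread("pics/side0.png");t=cv2.imread("pics/top0.png")
def g(c,f,n): cv2.imwrite(n,cv2.resize(c,None,fx=f,fy=f,interpolation=cv2.INTER_NEAREST))
# montage side magazine x15 and top mag
g(s[143:195,252:288],11,"pics/d.png"); g(t[180:215,178:254],10,"pics/e.png")
g(s[185:262,250:300],7,"pics/f.png")
```

```text
[[ 0.967  0.254 -0.001]
 [ 0.254 -0.967  0.001]
 [-0.    -0.002 -1.   ]]
(array([ 0.52449526, -0.19627218,  0.16395619]), np.float64(0.0033219699152079347)) (array([ 0.54074397, -0.33523616,  0.16359975]), np.float64(0.0011800240358793325))
```

View pics/d.png

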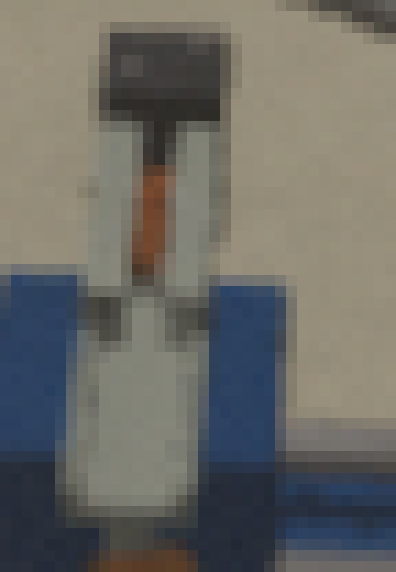

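View pics/e.png

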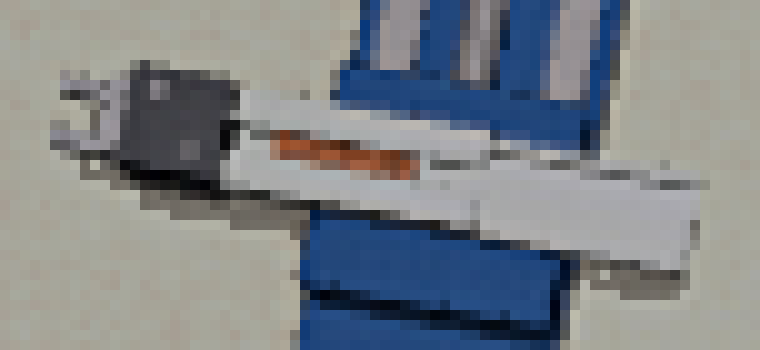

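View pics/f.png

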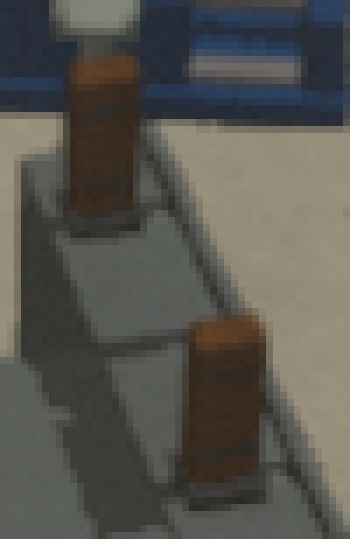

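Run:
```python
from h import *
t=cv2.imread("pics/top0.png").astype(int)
print("bench",t[170,190],"roof",t[193,220],"bay",t[201,235])
d=t[...,0]-t[...,2]
m=((d>2)&(d<25)&(t.sum(2)>400))
# per column extents between 200..247
T=[];B=[]
for u in range(203,247):
    v=[r for r in range(184,212) if m[r,u]]
    if v: T.append((u,min(v)));B.append((u,max(v)))
print(T);print(B)
cv2.imwrite("pics/m.png",cv2.resize((m[175:220,175:260]*255).astype(np.uint8),None,fx=9,fy=9,interpolation=cv2.INTER_NEAREST))
```

```text
bench [151 164 167] roof [175 172 172] bay [168 167 167]
[(205, 192), (206, 196), (207, 192), (208, 197), (209, 190), (210, 192), (211, 190), (212, 193), (213, 193), (214, 193), (215, 191), (216, 191), (217, 193), (218, 193), (219, 193), (220, 193), (221, 192), (222, 192), (223, 194), (224, 194), (225, 194), (226, 198), (227, 196), (228, 196), (229, 194), (230, 194), (231, 197), (232, 197), (233, 184), (234, 195), (235, 195), (236, 197), (237, 198), (238, 198), (239, 198), (240, 198), (241, 198), (242, 198), (243, 199), (244, 197), (245, 199), (246, 199)]
[(205, 196), (206, 197), (207, 197), (208, 197), (209, 197), (210, 198), (211, 198), (212, 198), (213, 198), (214, 199), (215, 199), (216, 199), (217, 199), (218, 199), (219, 200), (220, 200), (221, 200), (222, 200), (223, 201), (224, 201), (225, 201), (226, 200), (227, 196), (228, 199), (229, 199), (230, 199), (231, 199), (232, 199), (233, 200), (234, 200), (235, 200), (236, 204), (237, 200), (238, 205), (239, 204), (240, 204), (241, 201), (242, 205), (243, 206), (244, 205), (245, 206), (246, 204)]
```

View pics/m.png

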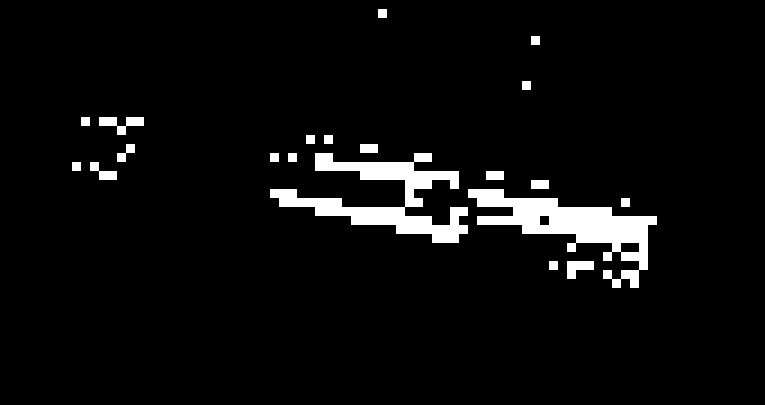

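Run:
```python
from h import *
np.set_printoptions(linewidth=200)
t=cv2.imread("pics/top0.png").astype(int)
print("cols",list(range(198,250,2)))
mn=t.min(2)
for r in range(184,212): print(r,mn[r,198:250:2])
s=cv2.imread("pics/side0.png").astype(int)
print("S cols 256..276")
for r in range(144,192): print(r,s[r,256:276,0], s[r,256:276,2][6:14])
```

```text
cols [198, 200, 202, 204, 206, 208, 210, 212, 214, 216, 218, 220, 222, 224, 226, 228, 230, 232, 234, 236, 238, 240, 242, 244, 246, 248]
184 [154 155 152 160 156 148 154 153  19 145 142  19  31 102 119   5  35  50 144 142  17 134 149 152 152 158]
185 [155 156 155 153 155 152 150 147  34 147 146  25  33 110 114  28  34  50 144 142  19 165 152 155 152 151]
186 [158 157 159 151 156 154 158  78  33 147 141  27  33 117 107  30  35  66 144 137  21 167 153 155 153 157]
187 [ 86 114 153 152 156 153 154  10  30  17  48  24  38 117  99  33  32  81 143 107  27 162 152 160 152 158]
188 [ 56  57 140 158 149 145 153  20  34  35  32  37  39  45  80  35  31  86 147 106  55 158 154 156 153 149]
189 [ 65  53 182 164 152 110 151  23  26  29  33  36  34  31  31  37  24  97 149  79  51 158 152 154 150 151]
190 [ 65  60 182 169 169 170 164  75  59  50  34  28  28  29  37  35  34  28  48  42  66 157 154 155 155 149]
191 [ 65  73 175 167 171 168 171 172 172 142  80  62  50  32  27  32  34  32  31  25  75 154 156 153 155 154]
192 [ 66  22  99 137 166 166 168 174 173 174 177 176 142  83  62  27  32  35  33  12
[... 7051 characters left out ...]
4  72  72  73  76  77] [131 130 133 133 130 132 130 106]
186 [ 56  82  98 103 119 121 120 120 120 122 120 117 115  99  64  59  56  57  58  57] [132 131 131 133 132 129 125 105]
187 [ 56  73  86  99 117 120 119 120 122 121 123 114 104  86  61  55  57  58  57  57] [129 132 133 132 134 125 113  89]
188 [ 56  62  70  89 108 110 113 113 116 116 114 104  82  67  57  58  55  55  56  57] [123 124 125 126 125 114  91  67]
189 [58 59 66 75 80 84 90 91 88 92 90 81 66 64 55 55 57 56 58 55] [ 98  99  97 100  99  87  71  61]
190 [59 58 62 58 62 66 67 66 68 66 65 66 63 63 57 57 57 55 57 57] [74 73 74 71 64 61 61 55]
191 [57 56 56 53 54 64 65 65 64 64 62 59 58 58 56 59 56 57 56 54] [72 73 71 66 52 45 46 41]
```

Run:
```python
from h import *
np.set_printoptions(linewidth=200)
t=cv2.imread("pics/top0.png").astype(int)
for r in range(187,199): print(r,t[r,196:209].mean(1).astype(int))
P=np.array([(206,194.0),(208,194.3),(210,194.75),(212,195.0),(214,195.45),(216,195.75),(218,196)])
W=np.array([onz("top",*p,.093) for p in P]);l=cv2.fitLine(W[:,:2].astype(np.float32),cv2.DIST_L2,0,.01,.01).ravel()
print(l,np.degrees(np.arctan2(l[1],l[0])))
# side slot centre: columns by B channel dark
s=cv2.imread("pics/side0.png").astype(float)
S=[]
for r in range(155,168):
    row=s[r,260:272,0]; w=np.clip(119-row,0,None); w[:2]=0; w[10:]=0
    c=(w*np.arange(260,272)).sum()/w.sum(); S.append((c,r)); 
Ws=np.array([onz("side",*p,.092) for p in S]);print(np.c_[S,Ws].round(4))
l2=cv2.fitLine(Ws[:,:2].astype(np.float32),cv2.DIST_L2,0,.01,.01).ravel();print(l2,np.degrees(np.arctan2(l2[1],l2[0])))
for nm,(u,v),z in(("headtop edge",(199.6,193),.103),("head low",(201,193.5),.093),("bayend",(247.2,202.5),.081),("stickfront",(205.3,193.8),.087),("stickrear",(219.4,196.2),.087)):
    print(nm,onz("top",u,v,z))
print("side head rear edge",onz("side",266,154,.093),onz("side",266,151.3,.103),"roof rear",onz("side",265.5,169,.093),"bayend",onz("side",263.5,188.8,.075),"stick front",onz("side",266,158,.087))
```

```text
187 [ 74  69  89 128 121 167 163 164 161 161 164 159 162]
188 [ 61  57  59  61  60  92 148 167 163 160 158 160 155]
189 [ 62  66  67  63  55  44 182 169 165 165 157 158 116]
190 [ 65  66  67  65  62  68 182 171 169 166 169 170 170]
191 [ 70  68  66  67  74 139 177 171 167 170 172 170 169]
192 [ 66  69  68  64  23  19  99 144 138 169 168 168 168]
193 [ 70  72  70  70   9  63 179  95  94  73  65  63  88]
194 [ 97  94  67  70   9  90 182 176 174 131  91  97  92]
195 [ 99  94  65  63  72 187 172 168 170 129  84  88  86]
196 [ 74  69  69  67 147 181 171 170 170 173 176 177 157]
197 [ 17  40  58  57 143 175 170 171 172 170 171 171 174]
198 [ 13  10   3  27 117 142 145 174 168 171 171 171 173]
[0.1933407  0.9811317  0.5670365  0.06298548] 78.85219
[[2.660605e+02 1.550000e+02 5.755000e-01 9.980000e-02 9.200000e-02]
 [2.659083e+02 1.560000e+02 5.742000e-01 9.430000e-02 9.200000e-02]
 [2.658407e+02 1.570000e+02 5.731000e-01 8.880000e-02 9.200000e-02]
 [2.657655e+02 1.580000e+02 5.721000e-01 8.330000e-02 9.200000e-02]
 [2.656485e+02 1.590000e+02 5.709000e-01 7.780000e-02 9.200000e-02]
 [2.65475
[... 346 characters left out ...]
1.650000e+02 5.643000e-01 4.580000e-02 9.200000e-02]
 [2.648217e+02 1.660000e+02 5.628000e-01 4.060000e-02 9.200000e-02]
 [2.646878e+02 1.670000e+02 5.617000e-01 3.540000e-02 9.200000e-02]]
[0.20638867 0.9784701  0.56860054 0.06725093] 78.089195
headtop edge [0.57292099 0.10268341 0.103     ]
head low [0.57300053 0.09920784 0.093     ]
bayend [ 0.5415139  -0.05211805  0.081     ]
stickfront [0.57277531 0.08564166 0.087     ]
stickrear [0.56366085 0.03909136 0.087     ]
side head rear edge [0.57589087 0.10388636 0.093     ] [0.57546892 0.10297779 0.103     ] roof rear [0.56216049 0.0233576  0.093     ] bayend [ 0.54644616 -0.04692881  0.075     ] stick front [0.57410531 0.09107373 0.087     ]
```

Candidates for the pick:
- Brown handle in slot0: top (337,196), side (281,233).
- Brown handle in slot2: top (293,203), side (265,195).
- Red look-alikes: top (297,258), (344,272), (372,211). I leave these alone.

The side view should show a hook at slot2 under the shelf near (259,235), and I see none there. At slot0 the end plate hides that region. So I choose slot0, and I'll check it with a small lift of under 20 mm before committing.

```bash
python3 -m creep '[[[19,13.4,0,0,0,41,1],[19,13.4,0,0,0,41,1],[19,13.4,0,0,0,41,1],[19,13.4,0,0,0,41,1],[19,13.4,0,0,0,41,1]]]' 60
```

```text
clock: 0.6
position: [0.352, -0.4673, 0.2436]
ee_rot: [-2.77, -1.481, -0.002]
force: [-0.1, -0.1, -0.2]
width: 0.999
```

```bash
python3 -m creep '[[[19,13.4,0,0,0,41,1],[19,13.4,0,0,0,41,1],[19,13.4,0,0,0,41,1],[19,13.4,0,0,0,41,1],[19,13.4,0,0,0,41,1]]]'
python3 - <<'E'
from h import *
from scipy.spatial.transform import Rotation as R
o=arm.observe();M=R.from_rotvec(o['ee_rot']).as_matrix();print(o['position'],np.degrees(np.arctan2(M[1,1],M[0,1])),M[2],o['joints'].round(2))
s=arm.get_image("side");t=arm.get_image("top")
cv2.imwrite("pics/s1.png",cv2.resize(s[120:320,170:370,::-1],None,fx=3,fy=3)); cv2.imwrite("pics/t1.png",cv2.resize(t[140:240,250:400,::-1],None,fx=5,fy=5))
E
```

```text
clock: 1.1
position: [0.5415, -0.3329, 0.2435]
ee_rot: [-2.076, -2.357, -0.003]
force: [0.2, -0.2, -0.0]
width: 0.999
[ 0.54153487 -0.33291838  0.24346568] 7.248985791748482 [ 0.0016447   0.00100698 -0.99999814] [ 0.73  0.49 -0.4   1.52  0.2   1.18  0.43]
```

View pics/s1.png

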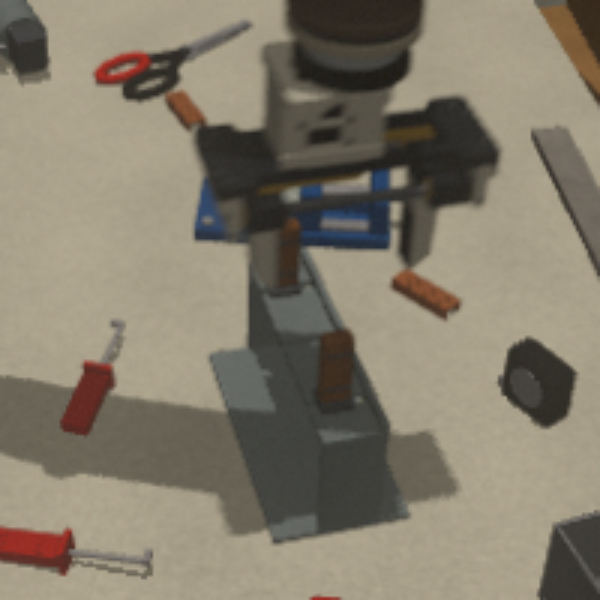

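View pics/t1.png

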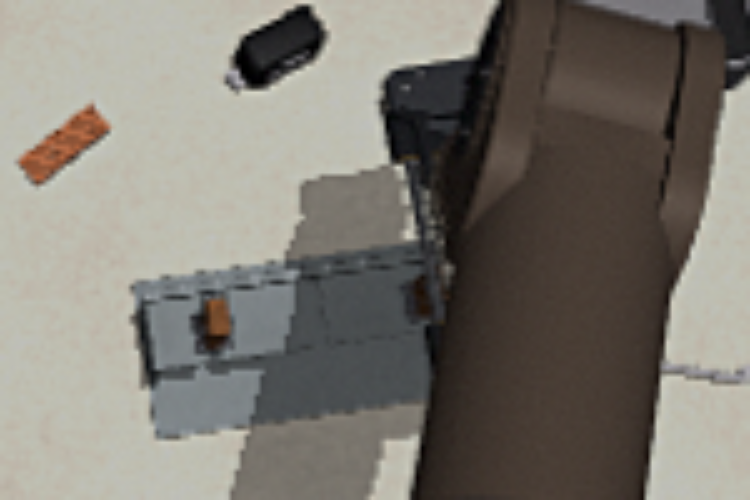

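```bash
python3 -m creep '[[[-0.1,-0.3,-4,0,0,0,0.4],[-0.1,-0.3,-8,0,0,0,0.4],[-0.1,-0.3,-11.4,0,0,0,0.3],[-0.1,-0.3,-11.4,0,0,0,0.0]]]'
python3 - <<'E'
from h import *
s=arm.get_image("side")
cv2.imwrite("pics/s2.png",cv2.resize(s[170:290,220:340,::-1],None,fx=5,fy=5))
E
```

```text
clock: 1.6
position: [0.538, -0.3393, 0.1264]
ee_rot: [-2.088, -2.346, -0.002]
force: [-0.9, 0.4, 0.5]
width: 0.702
```

View pics/s2.png

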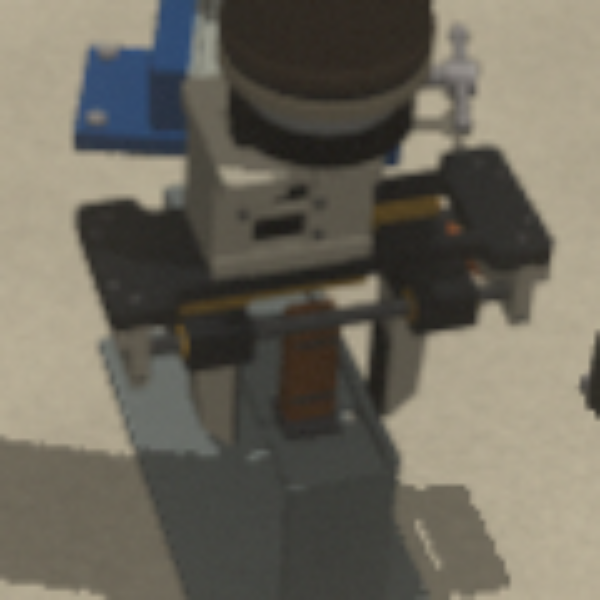

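```bash
python3 -m creep '[[[0,0,0.2,0,0,0,0],[0,0,0.2,0,0,0,0]]]'
```

```text
clock: 1.85
position: [0.5374, -0.3401, 0.1324]
ee_rot: [2.089, 2.346, -0.001]
force: [-0.4, -0.1, 0.1]
width: 0.514
```

```bash
python3 -m creep '[[[0.3,0.4,-0.2,0,0,0,0],[0.3,0.4,-0.2,0,0,0,-1],[0.3,0.4,-0.2,0,0,0,-1],[0.3,0.4,-0.2,0,0,0,-1],[0.3,0.4,-0.2,0,0,0,-1]]]' 60;  python3 -m creep '[[[0,0,0,0,0,0,-1],[0,0,0,0,0,0,-1]]]'
```

```text
clock: 2.35
position: [0.5407, -0.3355, 0.1298]
ee_rot: [2.088, 2.347, 0.0]
force: [-0.3, -0.6, 0.5]
width: 0.258
clock: 2.55
position: [0.5407, -0.3356, 0.1299]
ee_rot: [2.088, 2.347, 0.0]
force: [-0.3, 0.4, 1.1]
width: 0.257
```

```bash
python3 -m creep '[[[0,0,1.1,0,0,0,-1],[-0.6,-0.07,1.1,0,0,0,-1],[-1.2,-0.15,1.1,0,0,0,-1],[-1.2,-0.15,1.1,0,0,0,-1]]]'
python3 - <<'E'
from h import *
s=arm.get_image("side");t=arm.get_image("top");cv2.imwrite("pics/s3f.png",s[:,:,::-1])
cv2.imwrite("pics/s3.png",cv2.resize(s[220:310,230:320,::-1],None,fx=6,fy=6,interpolation=cv2.INTER_NEAREST))
c=np.clip((s[220:310,230:320,::-1].astype(float)-20)/60,0,1)*255
cv2.imwrite("pics/s3g.png",cv2.resize(c.astype(np.uint8),None,fx=6,fy=6,interpolation=cv2.INTER_NEAREST))
cv2.imwrite("pics/t3.png",cv2.resize(t[170:240,270:370,::-1],None,fx=7,fy=7))
print(arm.observe()['force'])
E
```

```text
clock: 2.95
position: [0.5272, -0.3376, 0.1407]
ee_rot: [-2.088, -2.346, 0.002]
force: [-0.1, -0.8, -0.6]
width: 0.257
[-0.13251726 -0.60650759 -0.69299423]
```

View pics/s3g.png

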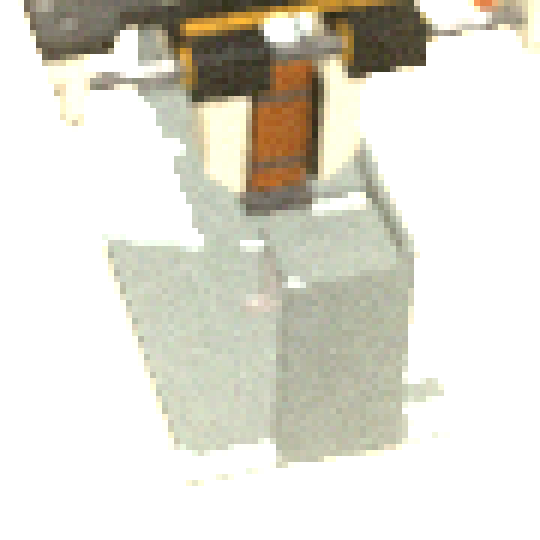

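View pics/s3.png

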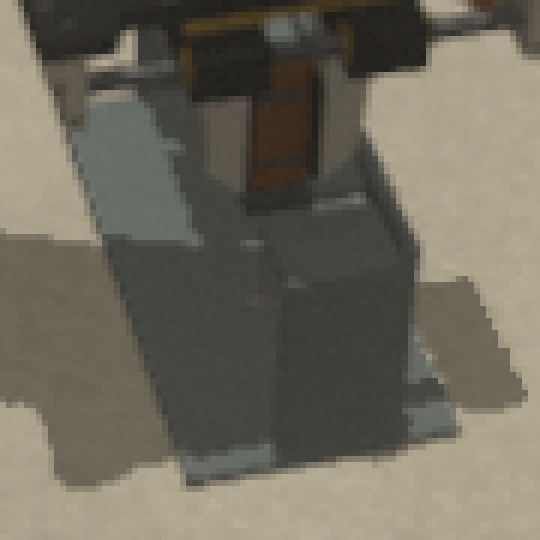

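Run:
```python
from h import *
s=cv2.imread("pics/s3f.png").astype(int)
print(s[265:276,266:282].mean(2).astype(int)); print(s[265:276,266:282,2]-s[265:276,266:282,1])
g=np.array([.5272,-.3376]);a=np.radians(7.1);xv=np.array([np.cos(a),np.sin(a)]);yv=np.array([-xv[1],xv[0]])
for u in (270,270.5,271,271.5):
  o,r=ray("side",u,270); t=((g-o[:2])@yv)/(r[:2]@yv); p=o+t*r; print(u,((p[:2]-g)@xv*1000).round(1),p[2].round(4))
```

```text
[[65 65 65 65 64 67 67 64 64 61 57 63 65 66 66 66]
 [65 66 67 67 66 66 66 63 63 65 59 60 77 75 67 66]
 [67 65 67 66 66 66 68 63 62 65 61 69 81 82 75 64]
 [68 67 66 67 68 66 67 63 64 65 63 61 61 63 63 62]
 [65 67 67 67 68 71 71 70 68 64 63 60 58 60 59 60]
 [66 66 66 66 68 72 76 71 68 69 66 59 58 61 60 59]
 [67 67 66 68 65 66 68 68 70 66 64 57 59 60 60 61]
 [68 68 67 66 65 66 67 67 65 66 64 59 61 60 60 59]
 [68 67 67 66 67 67 67 67 67 66 62 60 60 62 62 62]
 [69 68 67 67 67 67 68 67 68 68 61 59 61 62 62 61]
 [66 67 67 70 67 68 65 68 67 65 62 57 61 61 62 62]]
[[-2 -1 -2 -1 -3 -1 -1 -1  1  2  1 -1 -1 -1 -1  0]
 [ 0 -1 -2 -2 -3 -1 -1 -1  2  0  1 -1 -2 -1 -1 -1]
 [-1 -2 -3 -2 -1 -1 -1 -2  1  3  2 -1 -1 -3 -2 -1]
 [ 0 -1 -2  0 -1 -2  0  1  2  2  0  0 -1 -1 -2 -1]
 [-1 -1 -1 -1 -1 -1  0  3  2  0  1 -1  0  0  0  0]
 [ 0 -2  0 -1  1  3  2  4  4  2  1 -1  0  0 -1 -2]
 [-1  0 -1 -2  1  3  2  3  3  2  1  0 -1 -1  0  0]
 [-2 -2 -1 -3 -2  0  2 -1 -1 -1 -1 -1 -1  1 -1  0]
 [-1 -1 -1 -3 -1  0 -2 -2 -1  0 -2 -1  0 -1  0 -1]
 [-1 -3 -3 -2 -1 -3 -2 -1 -1 -2 -1 -1  0  1 -1  0]
 [-3 -2 -1 -2 -2 -1  0 -1 -1 -2  0  0  0 -1 -1  0]]
270 -8.5 0.0572
270.5 -7.3 0.0569
271 -6.1 0.0566
271.5 -4.9 0.0563
```

The side view at (271–276, 270) shows the bright foot tip with the shank above it, in front of the end plate. The tool in my grip is the pick, with a shank offset of about +2 mm. I'll lift it fully, then swing over to the magazine.

```bash
python3 -m creep '[[[0,0,4.5,0,0,0,-1],[0,0,9,0,0,0,-1],[0,0,13.5,0,0,0,-1],[0,0,17,0,0,0,-1],[0,0,17,0,0,0,-1]]]'; python3 -m creep '[[[2.3,21,0,0,0,35.7,-1],[2.3,21,0,0,0,35.7,-1],[2.3,21,0,0,0,35.7,-1],[2.3,21,0,0,0,35.7,-1],[2.3,21,0,0,0,35.7,-1]]]';python3 -m creep '[[[2.3,21,0,0,0,35.6,-1],[2.3,21,0,0,0,35.6,-1],[2.3,21,0,0,0,35.6,-1],[2.3,21,0,0,0,35.6,-1],[2.3,21,0,0,0,35.6,-1]]]'
```

```text
clock: 3.55
position: [0.5311, -0.3375, 0.3165]
ee_rot: [2.082, 2.341, 0.004]
force: [0.4, 0.3, -0.6]
width: 0.261
clock: 4.05
position: [0.5519, -0.1194, 0.3105]
ee_rot: [-1.247, -2.882, -0.005]
force: [0.2, 0.5, -0.4]
width: 0.262
clock: 4.55
position: [0.5737, 0.0899, 0.3103]
ee_rot: [-0.308, -3.125, -0.006]
force: [0.1, 0.4, -1.0]
width: 0.256
```

```bash
python3 -m creep '[[[0,0,-3,0,0,0,-1],[0,0,-3,0,0,0,-1],[0,0,-3,0,0,0,-1]]]'
python3 - <<'E'
from h import *
from scipy.spatial.transform import Rotation as R
o=arm.observe();M=R.from_rotvec(o['ee_rot']).as_matrix();print(o['position'],np.degrees(np.arctan2(M[1,1],M[0,1])),M[2],o['joints'].round(2),o['force'])
s=arm.get_image("side");t=arm.get_image("top");cv2.imwrite("pics/s4f.png",s[:,:,::-1]);cv2.imwrite("pics/t4f.png",t[:,:,::-1])
cv2.imwrite("pics/s4.png",cv2.resize(s[80:210,210:340,::-1],None,fx=4.6,fy=4.6))
cv2.imwrite("pics/t4.png",cv2.resize(t[140:240,170:290,::-1],None,fx=6,fy=6))
E
```

```text
clock: 4.85
position: [0.5744, 0.0819, 0.2801]
ee_rot: [-0.33, -3.122, 0.001]
force: [0.4, -0.1, -1.1]
width: 0.258
[0.57441416 0.08185199 0.28012243] 77.91456010535634 [ 0.00200001 -0.00107417 -0.99999742] [ 0.31  0.45 -0.78  1.58  0.32  1.25  0.83] [ 0.38075801 -0.14183452 -1.05828013]
```

View pics/s4.png

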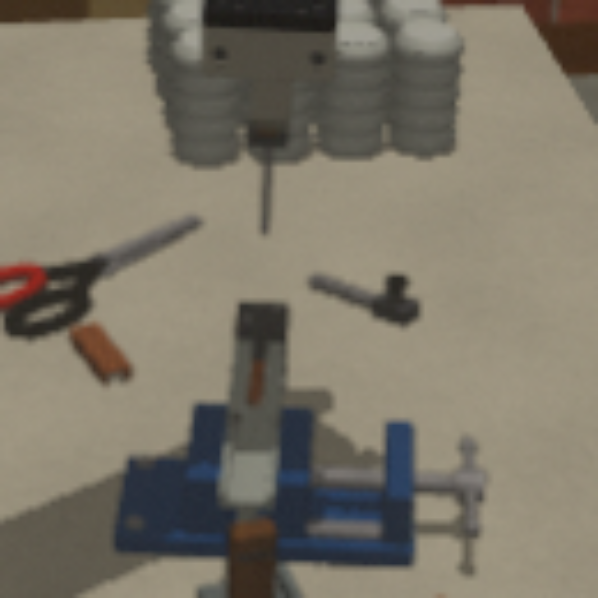

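View pics/t4.png

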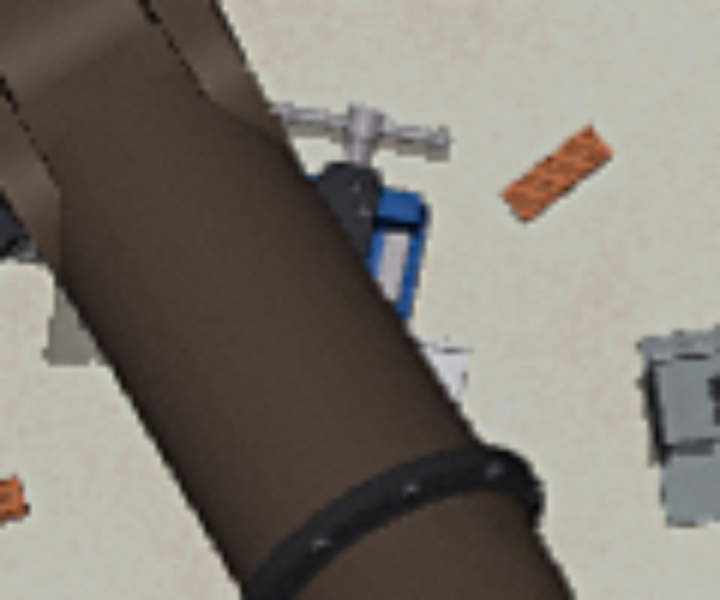

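Run:
```python
from h import *
np.set_printoptions(linewidth=200)
s=cv2.imread("pics/s4f.png").astype(int)
print(s[108:134,260:276].mean(2).astype(int))
d=np.array([.1994,.9799]);tcp=np.array([.5744,.0819])
for z in(.188,.193,.22,.245): print(z,[proj("side",[*(tcp+x*d),z]).round(1).tolist() for x in(-.0075,-.0005,.002,.0045)])
```

```text
[[ 77  95 113  90  48  47  47  48  49  49  50  52  62  78  82  78]
 [ 72  84  95  74  46  42  41  41  42  41  44  42  54  72  76  77]
 [ 80  81  93  83  46  40  41  41  42  42  43  43  60  78  85  83]
 [ 83  78  84  81  53  52  51  47  47  46  47  49  71  85  87  82]
 [ 80  81  96  92  73  75  74  63  59  68  73  73  78  84  83  80]
 [ 76  83 115 124  88  75  73  67  63  75  84  85  83  82  78  74]
 [ 76  93 122 138 125  93  75  65  61  71  79  80  79  77  75  89]
 [103 123 140 140 139 125  97  76  67  90 101 103 104 102 103 126]
 [141 142 143 140 139 140 128  95  79 119 140 140 141 140 141 142]
 [141 142 140 140 141 141 129  93  79 119 140 139 140 142 142 140]
 [140 140 141 142 142 141 128  93  79 121 141 141 141 142 142 141]
 [142 142 142 141 141 142 126  91  81 120 141 140 138 141 143 141]
 [142 142 142 141 139 140 125  87  86 123 142 140 141 142 140 142]
 [141 143 143 142 140 139 122  82  90 127 141 141 142 141 141 141]
 [142 144 142 143 140 141 121  80  90 127 141 141 140 141 141 141]
 [143 142 141 141 142 142 123  81  92 128 140 142 141 141 140 143]
 [142 142 141 139 141 139 12
[... 225 characters left out ...]
1 142 142 144]
 [140 139 140 142 142 141 119  77 105 135 141 140 141 141 141 144]
 [140 138 140 141 142 140 115  74 107 139 139 140 140 142 141 141]
 [140 139 140 140 140 141 121  87 117 139 138 141 142 142 141 141]
 [137 137 140 140 142 142 135 126 132 139 141 141 142 141 141 143]
 [139 138 138 139 141 142 141 140 141 141 139 140 142 143 142 143]
 [138 139 138 139 139 141 140 141 142 142 143 142 143 143 143 142]]
0.188 [[267.5, 130.8], [267.6, 129.6], [267.6, 129.2], [267.7, 128.8]]
0.193 [[267.5, 129.3], [267.6, 128.1], [267.7, 127.7], [267.7, 127.2]]
0.22 [[267.8, 120.7], [267.9, 119.6], [268.0, 119.2], [268.0, 118.8]]
0.245 [[268.1, 112.7], [268.2, 111.6], [268.2, 111.2], [268.3, 110.8]]
```

```bash
python3 -m creep '[[[0,1.1,0,0,0,0.6,-1],[0,1.1,-4,0,0,0.6,-1],[0,1.1,-7,0,0,0.6,-1],[0,1.1,-8.6,0,0,0.6,-1],[0,1.1,-8.6,0,0,0.6,-1]]]'; python3 -m creep '[[[0,0,0,0,0,0,-1]]]'
python3 - <<'E'
from h import *
np.set_printoptions(linewidth=200)
from scipy.spatial.transform import Rotation as R
o=arm.observe();M=R.from_rotvec(o['ee_rot']).as_matrix();print(o['position'],np.degrees(np.arctan2(M[1,1],M[0,1])),M[2],o['force'])
s=arm.get_image("side");cv2.imwrite("pics/s5f.png",s[:,:,::-1])
cv2.imwrite("pics/s5.png",cv2.resize(s[115:180,240:300,::-1],None,fx=9,fy=9,interpolation=cv2.INTER_NEAREST))
print(s[132:172,258:276].astype(int).mean(2).astype(int))
E
```

```text
clock: 5.45
position: [0.5737, 0.094, 0.1932]
ee_rot: [-0.311, -3.123, 0.001]
force: [-0.6, -0.1, -0.9]
width: 0.257
clock: 5.55
position: [0.5752, 0.0947, 0.1958]
ee_rot: [0.311, 3.125, 0.001]
force: [0.1, 0.2, -0.4]
width: 0.262
[0.5751632  0.09471228 0.19580101] 78.63159355948173 [-8.37362899e-04  8.49985336e-04 -9.99999288e-01] [ 0.07360199  0.23244313 -0.43243307]
[[137 138 140 140 117  69  54  59  55  56  55  58  58 105 141 142 143 142]
 [140 139 140 139 114  61  48  49  46  48  48  50  54 110 143 144 145 144]
 [140 140 139 139 114  55  40  42  42  45  45  43  56 112 143 144 144 144]
 [139 142 140 140 117  65  51  52  48  45  45  45  57 110 142 141 143 143]
 [139 140 141 140 130 112 106  98  77  69  91 104 106 126 143 142 143 144]
 [140 139 139 141 139 140 140 129  94  90 128 141 140 142 142 142 143 142]
 [140 140 139 139 139 138 139 125  89  92 129 142 142 143 143 142 143 141]
 [138 138 139 138 138 138 138 121  82  94 128 141 143 142 143 143 143 144]
 [141 140 140 137 137 139 140 122  81  90 128 139 140 141 141 144 144 143]
 [143 142 142 141 140 140 140 122  83  92 128 142 141
[... 1572 characters left out ...]
 88  87  98 115 126 140]
 [120  87  85  80  82  81  65  57  56  70  81  82  87  79  74  88 103 118]
 [105  88  85  84  83  77  62  56  57  69  83  82  79  73  77  86  88  90]
 [106  87  84  82  83  74  59  56  57  70  82  83  80  80  85  89  89  89]
 [131 106  87  82  82  72  55  55  66  78  84  83  82  85  88  88  88  88]
 [110 101  84  83  82  71  56  61  69  81  82  81  79  82  88  90  87  89]
 [ 59  71  81  82  85  82  72  75  77  80  83  80  75  69  72  75  74  74]
 [ 50  62  73  74  81  87  81  81  81  81  84  84  73  57  52  53  52  56]
 [ 51  61  64  59  71  83  81  81  79  78  79  78  69  55  51  48  48  51]
 [ 51  63  67  61  72  80  82  82  82  81  79  76  64  53  48  49  52  49]]
```

View pics/s5.png

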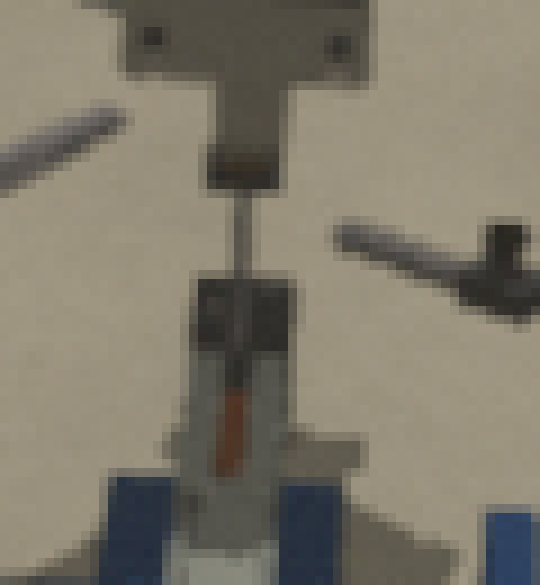

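```bash
python3 -m creep '[[[0,0,0,0,0,0,-1],[0,0,-0.2,0,0,0,-1],[0,0,-0.4,0,0,0,-1],[0,0,-0.6,0,0,0,-1],[0,0,-0.6,0,0,0,-1]]]'; python3 -c "
from h import *;o=arm.observe();print(o['position'],o['force'])"
```

```text
clock: 6.1
position: [0.5745, 0.0938, 0.1884]
ee_rot: [-0.312, -3.126, 0.0]
force: [-0.5, -0.9, -0.7]
width: 0.261
[0.57454206 0.09382912 0.18844058] [-0.49471695 -0.91978012 -0.73713723]
```

```bash
python3 -m creep '[[[0,0,-0.15,0,0,0,-1],[0,0,-0.3,0,0,0,-1],[0,0,-0.45,0,0,0,-1],[0,0,-0.55,0,0,0,-1],[0,0,-0.55,0,0,0,-1]]]'; python3 -c "
from h import *;o=arm.observe();print(o['position'],o['force'],o['ft_torque'])"
```

```text
clock: 6.6
position: [0.5746, 0.0939, 0.183]
ee_rot: [-0.312, -3.126, 0.0]
force: [-0.9, -0.6, -1.1]
width: 0.257
[0.57461145 0.09393079 0.1830418 ] [-0.94089193 -0.60033736 -1.1034334 ] [ 0.06674242 -0.16640231  0.01229509]
```

```bash
cat > f.py <<'E'
from h import *
from scipy.spatial.transform import Rotation as R
o=arm.observe();p=o['position'];r=p[:2]-np.array([.5584,.0192]);d=np.array([.1994,.9799]);n=np.array([-.9799,.1994])
F=o['force']+np.array([.1,.1,1.0])
print("mag x %.1f y %.1f z %.1f | F along %.2f lat %.2f z %.2f | torque"%(r@d*1e3,r@n*1e3,(p[2]-.030-.062)*1e3,F[:2]@d,F[:2]@n,F[2]),o['ft_torque'].round(2))
E
python3 f.py; python3 -m creep '[[[0.02,0.1,0,0,0,0,-1],[0.04,0.2,0,0,0,0,-1],[0.04,0.2,0,0,0,0,-1]]]';python3 f.py;python3 -m creep '[[[0.01,0.05,0,0,0,0,-1],[0.02,0.1,0,0,0,0,-1]]]';python3 f.py
```

```text
mag x 76.5 y -1.0 z 91.0 | F along -0.66 lat 0.72 z -0.10 | torque [ 0.07 -0.17  0.01]
clock: 6.9
position: [0.5752, 0.0962, 0.1833]
ee_rot: [0.311, 3.126, 0.0]
force: [0.7, -0.8, -0.2]
width: 0.257
mag x 78.8 y -1.1 z 91.3 | F along -0.49 lat -0.96 z 0.84 | torque [ 0.08 -0.19  0.01]
clock: 7.1
position: [0.5754, 0.097, 0.1833]
ee_rot: [0.312, 3.126, 0.0]
force: [-0.0, -0.3, -1.3]
width: 0.256
mag x 79.6 y -1.1 z 91.3 | F along -0.16 lat -0.09 z -0.26 | torque [ 0.11 -0.15 -0.06]
```

```bash
for i in 1; do python3 -m creep '[[[0.01,0.05,0,0,0,0,-1],[0.02,0.1,0,0,0,0,-1],[0.02,0.1,0,0,0,0,-1]]]' >/dev/null;python3 f.py; done
```

```text
mag x 80.7 y -1.0 z 91.3 | F along -0.26 lat 0.75 z 0.68 | torque [ 0.07 -0.15  0.01]
```

```bash
python3 -m creep '[[[0.01,0.05,0,0,0,0,-1],[0.02,0.1,0,0,0,0,-1],[0.02,0.1,0,0,0,0,-1]]]' >/dev/null;python3 f.py
```

```text
mag x 81.7 y -1.0 z 91.3 | F along -0.32 lat -0.69 z -0.68 | torque [ 0.1 -0.2  0. ]
```

```bash
python3 -m creep '[[[0.01,0.05,0,0,0,0,-1],[0.01,0.05,0,0,0,0,-1]]]' >/dev/null;python3 f.py
```

```text
mag x 82.1 y -1.1 z 91.2 | F along -0.14 lat -0.84 z 0.46 | torque [ 0.07 -0.17  0.02]
```

```bash
python3 -m creep '[[[0.01,0.05,0,0,0,0,-1],[0.01,0.05,0,0,0,0,-1]]]' >/dev/null;python3 f.py
```

```text
mag x 82.3 y -1.1 z 91.2 | F along -1.64 lat 0.82 z 1.80 | torque [-0.31 -0.04 -0.06]
```

```bash
python3 -m creep '[[[0.01,0.05,0,0,0,0,-1],[0.01,0.05,0,0,0,0,-1]]]' >/dev/null;python3 f.py
```

```text
mag x 82.5 y -1.1 z 91.2 | F along -2.91 lat 0.39 z 2.08 | torque [-0.83  0.09  0.02]
```

```bash
python3 -m creep '[[[-0.02,-0.1,0,0,0,0,-1],[-0.04,-0.2,0,0,0,0,-1],[-0.04,-0.2,0,0,0,0,-1]]]' >/dev/null;python3 f.py;python3 -m creep '[[[0,0,0,0,0,0,-1]]]' >/dev/null;python3 f.py
```

```text
mag x 81.5 y -1.0 z 91.3 | F along -0.27 lat -0.05 z 0.45 | torque [ 0.14 -0.16  0.02]
mag x 81.5 y -1.0 z 91.3 | F along -0.38 lat -0.09 z -0.71 | torque [ 0.1  -0.18  0.02]
```

```bash
python3 -m creep '[[[0,-0.02,-0.1,0,0,0,-1],[0,-0.02,-0.2,0,0,0,-1],[0,-0.02,-0.3,0,0,0,-1],[0,-0.02,-0.3,0,0,0,-1]]]' >/dev/null;python3 f.py
```

```text
mag x 80.9 y -1.0 z 88.0 | F along 0.51 lat -0.17 z -1.06 | torque [ 0.17 -0.15  0.01]
```

```bash
python3 -m creep '[[[0,0,-0.05,0,0,0,-1],[0,0,-0.1,0,0,0,-1],[0,0,-0.1,0,0,0,-1]]]' >/dev/null;python3 f.py
```

```text
mag x 80.9 y -1.1 z 87.2 | F along -0.28 lat 0.84 z -0.47 | torque [ 0.11 -0.18 -0.03]
```

```bash
python3 -m creep '[[[0,0,-0.05,0,0,0,-1],[0,0,-0.1,0,0,0,-1],[0,0,-0.1,0,0,0,-1]]]' >/dev/null;python3 f.py
```

```text
mag x 80.9 y -1.1 z 86.1 | F along 0.55 lat -0.43 z 0.30 | torque [ 0.08 -0.17  0.02]
```

```bash
python3 -m creep '[[[0,0,-0.05,0,0,0,-1],[0,0,-0.1,0,0,0,-1],[0,0,-0.1,0,0,0,-1]]]' >/dev/null;python3 f.py
```

```text
mag x 80.9 y -1.1 z 85.1 | F along -0.62 lat -0.13 z 0.06 | torque [ 0.1  -0.13  0.01]
```

```bash
python3 -m creep '[[[0,0.02,-0.1,0,0,0,-1],[0,0.02,-0.2,0,0,0,-1],[0,0.02,-0.2,0,0,0,-1]]]' >/dev/null;python3 f.py
```

```text
mag x 81.1 y -1.0 z 83.1 | F along 0.44 lat -0.42 z -1.08 | torque [ 0.07 -0.21 -0.06]
```

```bash
python3 -m creep '[[[0,0,-0.1,0,0,0,-1],[0,0,-0.2,0,0,0,-1],[0,0,-0.2,0,0,0,-1]]]' >/dev/null;python3 f.py
```

```text
mag x 81.1 y -1.0 z 81.1 | F along -0.25 lat -0.18 z 0.36 | torque [ 0.04 -0.19  0.  ]
```

```bash
python3 -m creep '[[[0,0,-0.1,0,0,0,-1],[0,0,-0.2,0,0,0,-1],[0,0,-0.2,0,0,0,-1]]]' >/dev/null;python3 f.py
```

```text
mag x 81.0 y -1.0 z 79.1 | F along 0.58 lat -0.73 z -0.30 | torque [ 0.06 -0.22 -0.02]
```

```bash
python3 -m creep '[[[0,0,-0.1,0,0,0,-1],[0,0,-0.15,0,0,0,-1],[0,0,-0.15,0,0,0,-1]]]' >/dev/null;python3 f.py
```

```text
mag x 81.1 y -1.0 z 77.6 | F along -0.63 lat 0.12 z 1.21 | torque [ 0.08 -0.17  0.03]
```

```bash
python3 -m creep '[[[-0.04,-0.2,-0.05,0,0,0,-1],[-0.08,-0.4,-0.05,0,0,0,-1],[-0.12,-0.59,-0.05,0,0,0,-1],[-0.14,-0.69,-0.05,0,0,0,-1],[-0.14,-0.69,-0.05,0,0,0,-1]]]' >/dev/null;python3 f.py
```

```text
mag x 73.8 y -1.1 z 77.3 | F along -0.21 lat -0.35 z 0.04 | torque [ 0.11 -0.08  0.04]
```

```bash
python3 -m creep '[[[-0.02,-0.1,0,0,0,0,-1],[-0.04,-0.2,0,0,0,0,-1],[-0.04,-0.2,0,0,0,0,-1]]]' >/dev/null;python3 f.py
```

```text
mag x 72.4 y -1.1 z 77.3 | F along 0.74 lat 0.47 z 0.05 | torque [ 0.46 -0.27  0.  ]
```

Contact: the torque is rising at mag x of about 72.4. I'll pull on in small steps.

```bash
python3 -m creep '[[[-0.02,-0.1,0,0,0,0,-1],[-0.04,-0.2,0,0,0,0,-1],[-0.04,-0.2,0,0,0,0,-1]]]' >/dev/null;python3 f.py
```

```text
mag x 71.4 y -1.1 z 77.6 | F along 5.50 lat -0.17 z -0.01 | torque [ 1.54 -0.51 -0.03]
```

```bash
python3 -m creep '[[[-0.02,-0.1,0,0,0,0,-1],[-0.04,-0.2,0,0,0,0,-1],[-0.04,-0.2,0,0,0,0,-1]]]' >/dev/null;python3 f.py
```

```text
mag x 69.9 y -1.1 z 77.8 | F along 6.92 lat -0.27 z 0.14 | torque [ 1.91 -0.54  0.  ]
```

```bash
python3 -m creep '[[[-0.02,-0.1,0,0,0,0,-1],[-0.04,-0.2,0,0,0,0,-1],[-0.06,-0.3,0,0,0,0,-1],[-0.08,-0.39,0,0,0,0,-1]]]' >/dev/null;python3 f.py
```

```text
mag x 66.1 y -1.2 z 77.8 | F along 6.47 lat 0.16 z 0.24 | torque [ 1.97 -0.61 -0.01]
```

```bash
python3 -m creep '[[[-0.06,-0.29,0,0,0,0,-1],[-0.12,-0.59,0,0,0,0,-1],[-0.18,-0.88,0,0,0,0,-1],[-0.24,-1.18,0,0,0,0,-1],[-0.3,-1.47,0,0,0,0,-1]]]';python3 f.py
```

```text
clock: 13.5
position: [0.5697, 0.0691, 0.1699]
ee_rot: [0.309, 3.125, 0.005]
force: [0.9, 5.9, -0.1]
width: 0.261
mag x 51.1 y -1.1 z 77.9 | F along 6.06 lat 0.23 z 0.91 | torque [ 2.02 -0.58 -0.07]
```

```bash
python3 -m creep '[[[-0.06,-0.29,0,0,0,0,-1],[-0.12,-0.59,0,0,0,0,-1],[-0.18,-0.88,0,0,0,0,-1],[-0.24,-1.18,0,0,0,0,-1],[-0.3,-1.47,0,0,0,0,-1]]]';python3 f.py
```

```text
clock: 14.0
position: [0.5667, 0.0544, 0.1698]
ee_rot: [0.309, 3.125, 0.005]
force: [0.7, 6.2, -0.2]
width: 0.259
mag x 36.1 y -1.1 z 77.8 | F along 6.37 lat 0.45 z 0.80 | torque [ 2.08 -0.49  0.02]
```

```bash
python3 -m creep '[[[-0.06,-0.29,0,0,0,0,-1],[-0.12,-0.59,0,0,0,0,-1],[-0.18,-0.88,0,0,0,0,-1],[-0.24,-1.18,0,0,0,0,-1],[-0.3,-1.47,0,0,0,0,-1]]]';python3 f.py
python3 - <<'E'
from h import *
s=arm.get_image("side");cv2.imwrite("pics/s6f.png",s[:,:,::-1])
cv2.imwrite("pics/s6.png",cv2.resize(s[125:205,225:315,::-1],None,fx=7,fy=7,interpolation=cv2.INTER_NEAREST))
E
```

```text
clock: 14.5
position: [0.5637, 0.0396, 0.1698]
ee_rot: [0.309, 3.125, 0.005]
force: [1.1, 7.0, -0.3]
width: 0.26
mag x 21.1 y -1.1 z 77.8 | F along 7.16 lat 0.26 z 0.72 | torque [ 2.11 -0.5  -0.03]
```

View pics/s6.png

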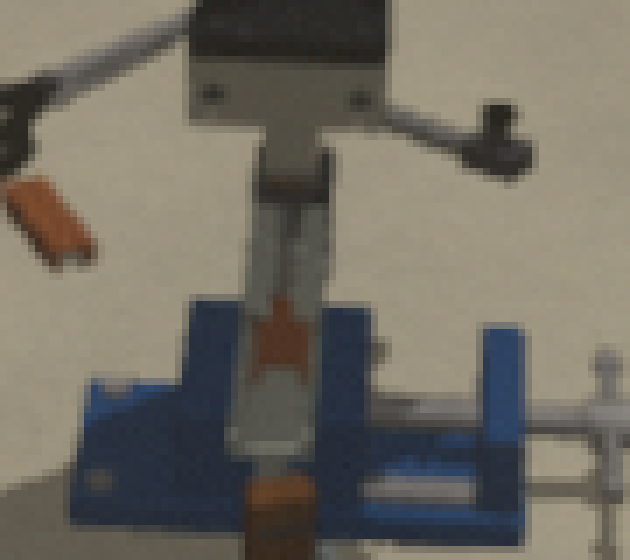

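```bash
python3 -m creep '[[[-0.06,-0.29,0,0,0,0,-1],[-0.12,-0.59,0,0,0,0,-1],[-0.18,-0.88,0,0,0,0,-1],[-0.24,-1.18,0,0,0,0,-1],[-0.28,-1.37,0,0,0,0,-1]]]';python3 f.py;python3 -m creep '[[[-0.04,-0.2,0,0,0,0,-1],[-0.08,-0.4,0,0,0,0,-1],[-0.12,-0.59,0,0,0,0,-1],[-0.16,-0.79,0,0,0,0,-1],[-0.2,-0.98,0,0,0,0,-1]]]';python3 f.py;  python3 -m creep '[[[-0.04,-0.2,0,0,0,0,-1],[-0.08,-0.4,0,0,0,0,-1],[-0.1,-0.5,0,0,0,0,-1],[-0.1,-0.5,0,0,0,0,-1]]]';python3 f.py;python3 - <<'E'
from h import *
s=arm.get_image("side");cv2.imwrite("pics/s7f.png",s[:,:,::-1])
cv2.imwrite("pics/s7.png",cv2.resize(s[125:205,225:315,::-1],None,fx=7,fy=7,interpolation=cv2.INTER_NEAREST))
E
```

```text
clock: 15.05
position: [0.5609, 0.0258, 0.1698]
ee_rot: [0.31, 3.125, 0.005]
force: [1.7, 6.6, -0.6]
width: 0.259
mag x 6.9 y -1.1 z 77.8 | F along 6.89 lat -0.47 z 0.40 | torque [ 2.02 -0.52  0.01]
clock: 15.55
position: [0.5582, 0.0133, 0.1691]
ee_rot: [-0.313, -3.126, 0.001]
force: [-0.1, 0.1, -0.2]
width: 0.26
mag x -5.8 y -1.0 z 77.1 | F along 0.19 lat 0.09 z 0.79 | torque [ 0.23 -0.22 -0.04]
clock: 15.95
position: [0.5573, 0.0087, 0.1692]
ee_rot: [-0.312, -3.126, 0.0]
force: [-0.2, -1.2, -1.3]
width: 0.26
mag x -10.5 y -1.0 z 77.2 | F along -1.06 lat -0.09 z -0.32 | torque [ 0.04 -0.14  0.03]
```

View pics/s7.png

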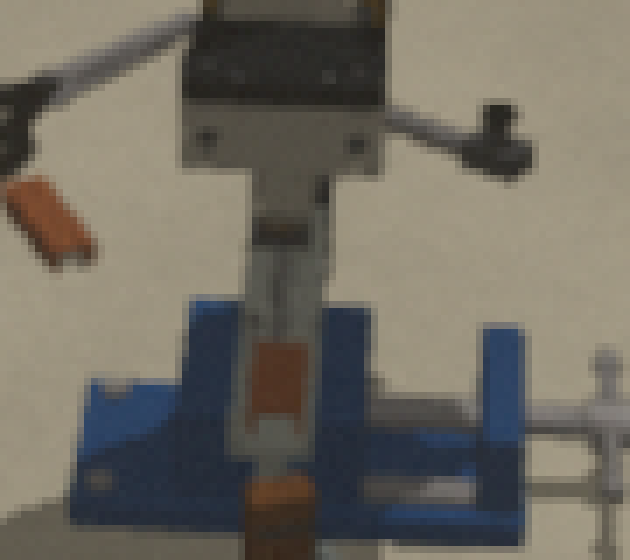

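Run:
```python
from h import *
s=cv2.imread("pics/s7f.png").astype(int)
m=(s[...,2]-s[...,0]>18)[165:192,258:274]
d=np.array([.1994,.9799]);o=np.array([.5584,.0192])
print((s[168:190,265,2]-s[168:190,265,0]))
for v in(173,173.5,174,184,184.5,185): print(v,((onz("side",265,v,.087)[:2]-o)@d*1e3).round(1))
```

```text
[ 8  6  7  7  8 16 34 43 43 41 44 42 44 45 42 40 17  7  8  8  7  7]
173 -6.8
173.5 -9.3
174 -11.9
184 -61.0
184.5 -63.4
185 -65.7
```

```bash
python3 -m creep '[[[0.06,0.3,0,0,0,0,-1],[0.12,0.6,0,0,0,0,-1],[0.18,0.9,0,0,0,0,-1],[0.22,1.08,0,0,0,0,-1],[0.22,1.08,0,0,0,0,-1]]]';python3 f.py; python3 -m creep '[[[0,0,0.2,0,0,0,-1],[0,0,0.5,0,0,0,-1],[0,0,0.8,0,0,0,-1],[0,0,0.8,0,0,0,-1]]]';python3 f.py
```

```text
clock: 16.5
position: [0.5596, 0.0204, 0.1692]
ee_rot: [0.311, 3.126, 0.0]
force: [0.4, 0.8, -1.2]
width: 0.257
mag x 1.5 y -1.0 z 77.2 | F along 1.04 lat -0.35 z -0.23 | torque [ 0.06 -0.2  -0.03]
clock: 16.9
position: [0.5599, 0.0199, 0.1778]
ee_rot: [0.312, 3.125, 0.0]
force: [0.6, 0.1, -0.8]
width: 0.256
mag x 1.0 y -1.4 z 85.8 | F along 0.38 lat -0.67 z 0.17 | torque [-0.02 -0.15 -0.01]
```

```bash
python3 -m creep '[[[0,0,1,0,0,0,-1],[0,0,4,0,0,0,-1],[0,0,8,0,0,0,-1],[0,0,12,0,0,0,-1],[0,0,12.5,0,0,0,-1]]]'
python3 - <<'E'
from h import *
s=arm.get_image("side");t=arm.get_image("top");cv2.imwrite("pics/s8f.png",s[:,:,::-1]);cv2.imwrite("pics/t8f.png",t[:,:,::-1])
cv2.imwrite("pics/s8.png",cv2.resize(s[85:205,215:325,::-1],None,fx=5,fy=5,interpolation=cv2.INTER_NEAREST))
E
```

```text
clock: 17.4
position: [0.5615, 0.0211, 0.3079]
ee_rot: [0.31, 3.118, 0.003]
force: [0.7, 1.2, -1.2]
width: 0.258
```

View pics/s8.png

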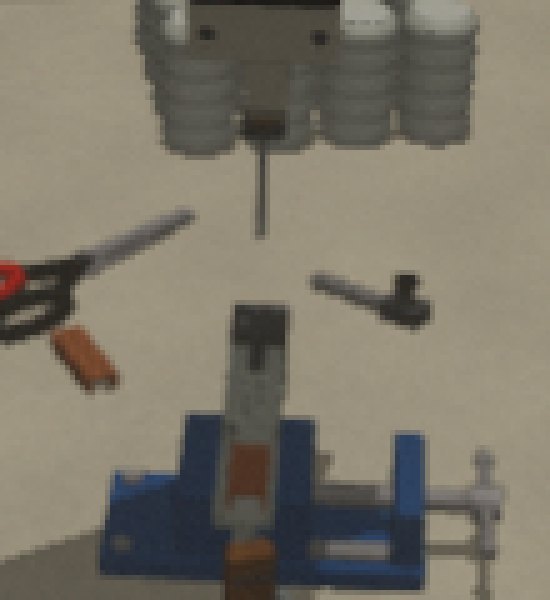

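```bash
python3 -m creep '[[[-1,-17.8,0,0,0,-35.7,-1],[-1,-17.8,0,0,0,-35.7,-1],[-1,-17.8,0,0,0,-35.7,-1],[-1,-17.8,0,0,0,-35.7,-1],[-1,-17.8,0,0,0,-35.7,-1]]]';python3 -m creep '[[[-1,-17.8,0,0,0,-35.7,-1],[-1,-17.8,0,0,0,-35.7,-1],[-1,-17.8,0,0,0,-35.7,-1],[-1,-17.8,0,0,0,-35.7,-1],[-1,-17.8,0,0,0,-35.7,-1]]]';python3 -m creep '[[[0,0,-2,0,0,0,-1],[0,0,-2,0,0,0,-1],[0,0,-2,0,0,0,-1]]]'
python3 - <<'E'
from h import *
from scipy.spatial.transform import Rotation as R
o=arm.observe();M=R.from_rotvec(o['ee_rot']).as_matrix();print(o['position'],np.degrees(np.arctan2(M[1,1],M[0,1])),M[2])
s=arm.get_image("side");cv2.imwrite("pics/s9f.png",s[:,:,::-1])
cv2.imwrite("pics/s9.png",cv2.resize(s[150:280,220:330,::-1],None,fx=4.6,fy=4.6,interpolation=cv2.INTER_NEAREST))
E
```

```text
clock: 18.0
position: [0.5478, -0.1643, 0.3]
ee_rot: [-1.273, -2.869, 0.005]
force: [-0.2, -0.1, -1.9]
width: 0.258
clock: 18.5
position: [0.5376, -0.3409, 0.2999]
ee_rot: [-2.088, -2.344, 0.005]
force: [-0.2, -0.2, -1.6]
width: 0.258
clock: 18.8
position: [0.5395, -0.3345, 0.2815]
ee_rot: [-2.072, -2.358, -0.0]
force: [0.5, -0.1, -0.9]
width: 0.261
[ 0.53952555 -0.33449464  0.28146302] 7.378878427604203 [ 0.00185984 -0.00159482 -0.999997  ]
```

View pics/s9.png

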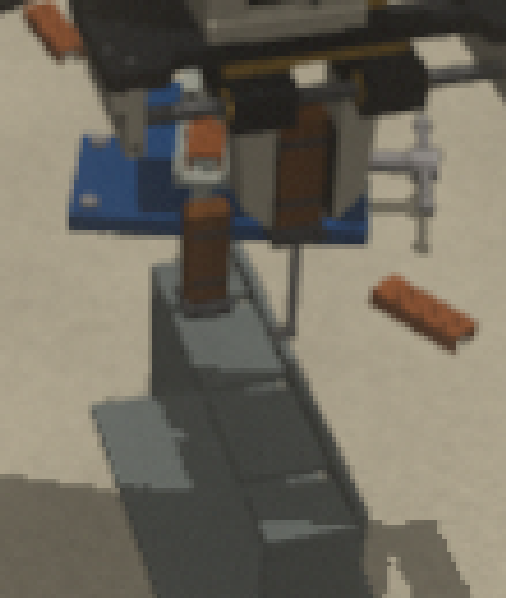

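```bash
python3 -m creep '[[[0.1,-0.1,-3,0,0,0,-1],[0.1,-0.1,-6,0,0,0,-1],[0.1,-0.1,-7.5,0,0,0,-1],[0.1,-0.1,-7.5,0,0,0,-1],[0.1,-0.1,-7.5,0,0,0,-1]]]';python3 - <<'E'
from h import *
o=arm.observe();print(o['position'],o['force'])
s=arm.get_image("side");cv2.imwrite("pics/s10.png",cv2.resize(s[190:290,240:320,::-1],None,fx=6,fy=6,interpolation=cv2.INTER_NEAREST))
E
```

```text
clock: 19.35
position: [0.5413, -0.3371, 0.2084]
ee_rot: [2.076, 2.356, 0.001]
force: [-0.3, 0.4, -0.5]
width: 0.261
[ 0.54129253 -0.33708032  0.20844015] [-0.3471992   0.3846758  -0.46455661]
```

View pics/s10.png

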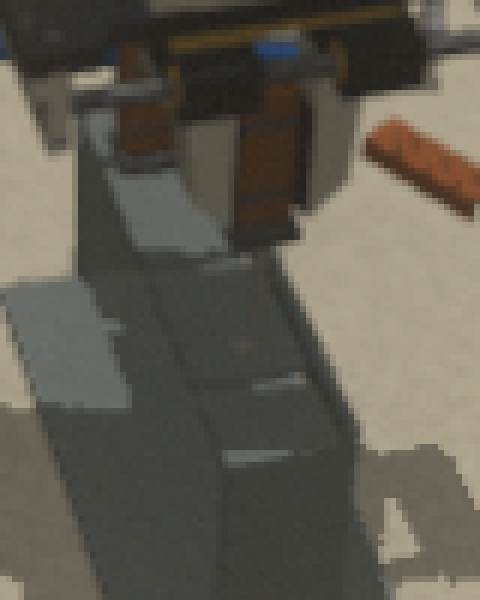

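```bash
python3 -m creep '[[[-0.05,0.15,0,0,0,0,-1],[-0.05,0.15,-0.7,0,0,0,-1],[-0.05,0.15,-1.2,0,0,0,-1],[-0.05,0.15,-1.2,0,0,0,-1]]]';python3 -m creep '[[[0,0,-0.2,0,0,0,-1],[0,0,-0.4,0,0,0,-1],[0,0,-0.4,0,0,0,-1]]]'; python3 -m creep '[[[0,0,-0.2,0,0,0,-1],[0,0,-0.4,0,0,0,-1],[0,0,-0.4,0,0,0,-1]]]'
```

```text
clock: 19.8
position: [0.5396, -0.3355, 0.1943]
ee_rot: [-2.077, -2.356, 0.001]
force: [0.4, 0.5, -0.5]
width: 0.262
clock: 20.1
position: [0.54, -0.3356, 0.1909]
ee_rot: [-2.077, -2.356, 0.0]
force: [-0.1, -0.8, -0.7]
width: 0.262
clock: 20.4
position: [0.5399, -0.3356, 0.1869]
ee_rot: [-2.077, -2.356, 0.0]
force: [1.0, 0.3, -1.0]
width: 0.255
```

```bash
python3 -m creep '[[[0,0,-0.5,0,0,0,-1],[0,0,-1,0,0,0,-1],[0,0,-1.5,0,0,0,-1],[0,0,-2,0,0,0,-1],[0,0,-2,0,0,0,-1]]]';python3 -m creep '[[[0,0,-1,0,0,0,-1],[0,0,-2,0,0,0,-1],[0,0,-3,0,0,0,-1],[0,0,-3.3,0,0,0,-1],[0,0,-3.3,0,0,0,-1]]]';python3 -m creep '[[[0,0,-0.1,0,0,0,-1],[0,0,-0.2,0,0,0,-1],[0,0,-0.2,0,0,0,-1]]]'
```

```text
clock: 20.9
position: [0.5396, -0.3354, 0.1662]
ee_rot: [-2.076, -2.356, 0.001]
force: [0.1, 0.1, -1.2]
width: 0.255
clock: 21.4
position: [0.5397, -0.3354, 0.1333]
ee_rot: [-2.076, -2.356, 0.0]
force: [-1.0, 0.3, -1.8]
width: 0.255
clock: 21.7
position: [0.5402, -0.3357, 0.1325]
ee_rot: [2.077, 2.356, 0.0]
force: [-0.4, 0.2, -0.2]
width: 0.26
```

```bash
python3 -m creep '[[[0,0,-0.1,0,0,0,-1],[0,0,-0.1,0,0,0,-1]]]';python3 -m creep '[[[0,0,-0.1,0,0,0,-1],[0,0,-0.1,0,0,0,-1]]]'
```

```text
clock: 21.9
position: [0.5401, -0.3357, 0.1313]
ee_rot: [2.077, 2.357, -0.0]
force: [0.2, 0.3, -1.2]
width: 0.262
clock: 22.1
position: [0.54, -0.3356, 0.1301]
ee_rot: [-2.077, -2.357, 0.0]
force: [0.1, -0.5, -0.4]
width: 0.26
```

```bash
python3 -m creep '[[[0,0,-0.05,0,0,0,-1],[0,0,-0.05,0,0,0,-1]]]';python3 -m creep '[[[0,0,-0.05,0,0,0,-1],[0,0,-0.05,0,0,0,-1]]]'; python3 -c "
from h import *
s=arm.get_image('side');cv2.imwrite('pics/s11.png',cv2.resize(s[190:290,240:320,::-1],None,fx=6,fy=6,interpolation=cv2.INTER_NEAREST))"
```

```text
clock: 22.3
position: [0.5402, -0.3356, 0.1299]
ee_rot: [2.077, 2.357, 0.0]
force: [-0.4, 0.7, 0.3]
width: 0.258
clock: 22.5
position: [0.5402, -0.3356, 0.1298]
ee_rot: [2.077, 2.356, -0.0]
force: [-1.8, 1.1, 5.1]
width: 0.256
```

View pics/s11.png

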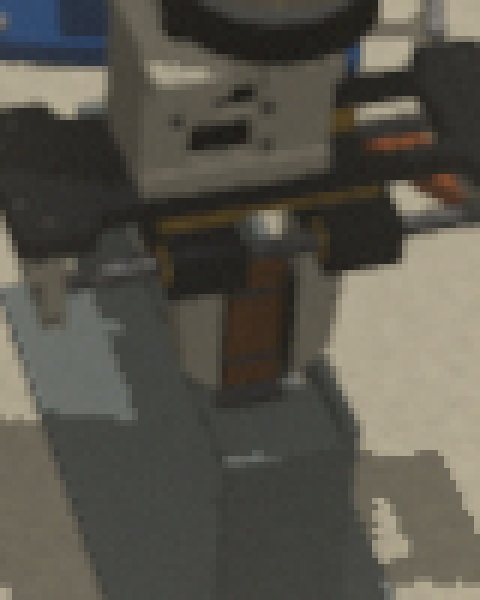

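```bash
python3 -m creep '[[[0,0,0,0,0,0,-0.3],[0,0,0,0,0,0,-0.1],[0,0,0,0,0,0,0.1],[0,0,0,0,0,0,0.1]]]';python3 -m creep '[[[0,0,2,0,0,0,0.1],[0,0,5,0,0,0,0.1],[0,0,9,0,0,0,0.1],[0,0,13,0,0,0,0.3],[0,0,13,0,0,0,0.3]]]';python3 -m creep '[[[-9,-9,0,0,0,0,0.3],[-18,-18,0,0,0,0,0.3],[-18,-18,0,0,0,0,0.3],[-18,-18,0,0,0,0,0.3],[-18,-18,0,0,0,0,0.3]]]'
python3 - <<'E'
from h import *
s=arm.get_image("side");t=arm.get_image("top")
cv2.imwrite("pics/s12f.png",s[:,:,::-1]);cv2.imwrite("pics/t12f.png",t[:,:,::-1])
cv2.imwrite("pics/s12.png",cv2.resize(s[130:310,190:350,::-1],None,fx=3.3,fy=3.3))
cv2.imwrite("pics/t12.png",cv2.resize(t[130:250,100:360,::-1],None,fx=3,fy=3))
E
```

```text
clock: 22.95
position: [0.5401, -0.3356, 0.1291]
ee_rot: [-2.077, -2.357, -0.0]
force: [0.4, -1.3, -0.2]
width: 0.534
clock: 23.45
position: [0.5428, -0.3364, 0.2654]
ee_rot: [2.071, 2.35, 0.004]
force: [1.8, 0.2, 0.7]
width: 0.639
clock: 23.95
position: [0.3617, -0.5135, 0.259]
ee_rot: [2.077, 2.357, -0.0]
force: [1.1, -0.3, 0.1]
width: 0.652
```

View pics/s12.png

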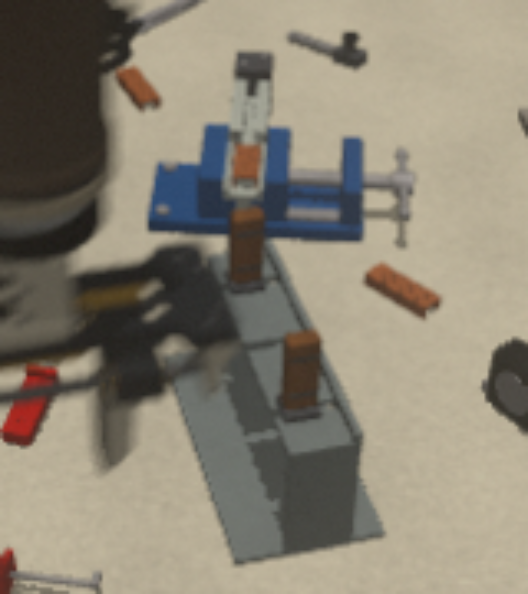

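View pics/t12.png

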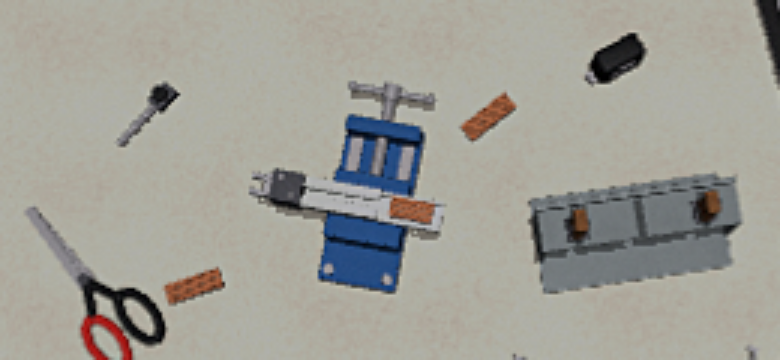

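Run:
```python
from h import *
d=np.array([.1994,.9799]);o=np.array([.5584,.0192])
for f in("t12f","top0"):
  t=cv2.imread(f"pics/{f}.png");hsv=cv2.cvtColor(t,cv2.COLOR_BGR2HSV)
  m=((hsv[...,0]<14)&(hsv[...,1]>110)&(hsv[...,2]>40)).astype(np.uint8)
  _,_,st,ce=cv2.connectedComponentsWithStats(m)
  for i in range(1,len(st)):
    if st[i][4]>25 and 140<ce[i][0]<350 and 150<ce[i][1]<240: print(f,st[i],ce[i].round(1))
t=cv2.imread("pics/t12f.png").astype(int)
print((t[199:202,225:250,2]-t[199:202,225:250,0]))
c=[((onz("top",*p,.087)[:2]-o)@d*1e3).round(1) for p in((229.5,199),(245,201.5))];print("stick ends approx",c)
print(arm.observe()['dq'].round(3),arm.observe()['clock'])
```

```text
t12f [254 161  18  16 110] [262.4 168.6]
t12f [335 194   5   7  27] [337.  196.9]
t12f [230 196  15   8  88] [236.7 199.4]
t12f [291 200   5   7  31] [292.9 203.1]
t12f [155 220  19  11 114] [164.2 224.9]
top0 [254 161  18  16 110] [262.4 168.6]
top0 [206 193  13   5  29] [212.  195.1]
top0 [335 193   5   8  30] [336.9 196.3]
top0 [291 200   5   7  30] [292.9 203.1]
top0 [155 220  19  11 113] [164.2 225. ]
[[ -4  -1  -1  -6  -6  96  83 104  96  77  74  81  78 104 100  77  74  85
   84  54 -17  -9  -7  15  13]
 [ -4   0  -4  -1  31 116 104  75  55  81 104 104  99  77  75  74  78 107
  104  30 -15  -9  -2   9  12]
 [ -3   0   1   1  28  83  85  91 109 104  82  75  82  80 105 103  99  72
   53   9 -13  -8  -1  14  12]]
stick ends approx [np.float64(-14.0), np.float64(-65.8)]
[-0.071 -0.005 -0.09   0.02  -0.039 -0.005 -0.078] 24.05
```

```bash
python3 -m creep '[[[0,0,0,0,0,0,0.3],[0,0,0,0,0,0,0.3]]]'; python3 -c "
from cell import arm
print(arm.sign_off())"
```

```text
clock: 24.25
position: [0.3645, -0.5112, 0.259]
ee_rot: [-2.075, -2.358, -0.002]
force: [0.9, 0.4, -0.6]
width: 0.648
the job is handed in; nothing more can be done
None
```

I drew the stick out into the loading bay, hung the pick back in slot0, and handed the job in at 24.25 s of the 61 s allowed. `sign_off` reports no verdict.

- **Choosing the pick:** I took the brown-handled tool in slot0. A lift of under 20 mm showed the hook foot in the side view, so it was the pick.
- **Finding the gap:** I felt for the drive head with the shank, at about 3 N. I then backed off about 1 mm and lowered the foot into the gap without touching the stick.
- **Pulling:** I drew the stick back about 80 mm at 6–7 N. The force dropped off once it cleared the leaf spring. I then moved the hook forward and lifted it out.

**Last checks:**
- **Stick:** it lies in the bay and looks flat. Its front is about 8–14 mm behind the roof edge and its rear at about x -60 to -66, where the limit is -75. The two cameras differ by about 5 mm on this and give 52 mm for the 48 mm stick, so these positions are only good to a few millimetres.
- **Pick:** it hangs in slot0 with the guard at the same height as at the start, and its handle is within about 2 mm of where it was.
- **Bystanders:** the awl and both spare sticks are at the same pixels as before. I checked the shears, tape and follower only by eye, and they look unmoved.
- **Robot:** the gripper was clear of everything at hand-in.

No check failed.

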